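Step the measuring stage and set the pointer with the fine knob

ROBOT

A 6-joint arm with a two-finger parallel gripper is mounted at the origin on the work surface. World frame = base frame: x ahead of the robot, y to its left, z up, the work surface at z = 0. Lengths are in m, angles in rad, forces in N, time in s.
With the tool pointing down it reaches from about 0.275 to 0.85 m from the base axis. Payload 5.2 kg.
Tool frame: the origin (TCP) lies midway between the tips of the shut fingers; the grasp point (between the pads) lies 19 mm behind it (robot.grip_depth is the distance from the TCP to the grasp point, in m); z points along the fingers, x is the direction in which the jaws open and shut, and the axes are right-handed (so a half turn about z gives the same grasp; the last joint's range is limited). The gripper opens to 85 mm and grips with 20 to 120 N. Pads are 22 mm wide; open, the fingers measure 114 mm over their backs; the gripper's body (76 mm by 85 mm) begins 54 mm behind the grasp point. The pads swing forward as they close: fully open they stand 13 mm farther back than shut.
Start: joints at [0.966, 0.259, 1.535, -0, 1.348, -0.203], TCP at [0.215, 0.506, 0.231] pointing down, gripper open.
Joint ranges: [-3.14, 3.14], [-0.91, 2.08], [0.19, 2.58], [-1.22, 4.36], [0.22, 2.71], [-3.12, 3.12]. Speed limits (rad/s): [2.57, 2.57, 3.14, 3.14, 3.14, 3.14].

INTERFACE

Orientations are given as a rotation vector (axis times angle).
In Python, from workcell import robot gives the robot as it stands.
- The arm moves only by the tool apply_moves, never from a script. Its argument "commands" is a list of rows, each a list of 3 entries, a list of its own where there are three numbers: the turn, a rotation vector about the tool's x, y, z in rad, then the shift along the tool's x, y, z in cm, then the closure, from 0 (fully open) to 1 (shut). A call has 1 to 8 rows; each row is the pose to reach, as a shift and turn from the pose commanded when the call began, along the tool's axes at that moment; what a row does not reach only later rows make up. A row lasts 1/12 s, in which the tool goes at most 41.7 mm and 7.16 degrees, less where a joint would pass 70% of its speed; a pose out of reach is approached as far as the arm can. A call with a gripper value outside its range is refused whole. The fingers move at their own pace and stop on an object; "force" is the grip in N (left out, the last holds). Time passes only in rows, so rows that repeat a pose let the fingers close. It gives the time, the measured TCP pose, the force and the opening at its end, in the units of the state.
- robot.get_obs(): the state, without advancing time (a new reading comes with each control period).
- robot.camera(name): name is "scene" or "top"; returns the picture (384x512x3 uint8, red, green, blue); there is no depth.
- robot.camera_params(name): a dict with "fx", "fy", "cx", "cy" (pixels), "D" ([k1, k2, p1, p2, k3] as OpenCV has them; the pictures are not rectified), "pose" (4x4, takes a point from camera to world coordinates). Camera axes: x right, y up, looking along -z (the intrinsics and any distortion apply to the point x, -y, -z); pixel columns grow to the right and rows downward; lengths in m; the calibration is good to about 2 mm. A picture is of the moment at which its call begins. camera_params takes no time and is no camera call.
- robot.sign_off(): hands the job in, once; it reports no verdict.
Trained networks look in the newest picture that a camera, given by its name, has taken for a name from the list of things; names that differ only in an ending like _2 or _b are one class to them, and where a whole thing is asked for, a point or a joint stands for the part that bears it (a point fixed in the world has none). Each returns a list of dicts, best first, with "confidence" (0 to 1); they miss things now and then, are a little off and sometimes report something else, mostly with a low value. They report only what shows in the picture. A call takes as long as a camera call. They do not tell look-alikes from the thing itself.
- robot.trace(camera, thing): "pixels" (384x512 bool, what is visible of it) and "at" ([row, column] in pixels, amid what is visible of it).
The state is a dict: "time": time; "qpos": joint angles; "joint_vel": joint speeds; "tau": joint torques, N m; "ee_pos": TCP position; "eef_rot": TCP orientation; "contact_force": force on the tool from outside, world axes, zero at the start; "torque": the same for the moment, N m; "grip_width": finger opening in m.
Only numpy, scipy, OpenCV 4.12 (cv2) and the standard library are available. Lean on these libraries where they do the work, as an engineer would, in place of code of your own. Each camera call takes 0.05 s, during which the arm holds its last target.

TASK

Check two marks on the measuring stage: with the pointer raised, slide the stage by its finger loop until the centre of the round mark is right under the pointer tip, turn only the small inner knob of the focus pod clockwise until its nose stands between the paired ticks (this lowers the pointer), then turn it back to the single tick to raise the pointer again. Then bring the square mark under the tip in the same way, lower the pointer to the paired ticks once more and leave it there. Pause a moment at each setting, do not turn the outer ring, never slide the stage while the pointer is lowered, and leave the other things on the table alone.

Things in the scene. Friction and masses are not known exactly. Their poses are not given: they have to be found in the camera images.
- loop (a point): Centre of the floor of the finger loop: a black square frame, open at the top, at the robot's end of the grey sliding carrier. Inside 56 x 56 mm, walls 8 mm thick and 26 mm high, floor (this point) 57 mm above the table. Fingers inside it push the carrier any way. Its axes are the slide axes: x away from the robot, y left at zero yaw. The round plate's centre lies 120 mm along its +x.
- stage_x (a joint): Travel of the carrier along the stage's x slide, m, -0.055 to 0.055, grows away from the robot; slides with about 2 N of friction and stays where left. At stage_x = stage_y = 0 the plate's centre is under the pointer.
- stage_y (a joint): Travel of the cross slide along the stage's y axis, m, -0.055 to 0.055, grows to the left; about 2 N of friction, stays where left.
- mark_round (a point): Top centre of the round mark: a dark steel disc 28 mm across, 3 mm high, bright dot at its centre, on the bright round turntable plate (136 mm across, clamped to the carrier at an angle that differs each time). Its top is 68 mm above the table. The three marks lie 35 mm from the plate's centre, 120 degrees apart.
- mark_square (a point): Centre of the top of the square mark: a dark steel square of 26 mm side, 3 mm high, on the same plate, bright dot at its centre. (The third mark, a cross of 32 mm, is not used.)
- tip (a point): Tip of the pointer: a 12 mm steel rod, tapered end, hanging from a fixed blue arm that comes from a column on the stage's left. Tip 86 mm above the table (18 mm over the marks) with the inner knob at 0; it sinks 12.5 mm per rad of knob, to 3 mm over the marks at 1.2 rad. The arm is 22 mm wide, 115 to 140 mm above the table; column clamp up to 155 mm, rod up to 187 mm.
- fine_grip (a point): The small inner knob, on its axis 91 mm above the table: an upright aluminium bar 42 mm long, 12 mm thick, 30 mm high (74 to 104 mm above the table) on a 32 mm hub (64 to 74 mm). Its frame's x runs along the bar; a small nose 33 mm from the axis points to -x. Pinch the bar across its thickness; the outer ring's top is 27 mm below this point. Turns with 0.06 Nm, stays where left.
- fine (a joint): Angle of the inner knob, rad, grows clockwise from above, -0.4 to 1.42. At 0 the nose points at the single raised tick (pointer raised), at 1.2 between the two raised ticks of the pair (pointer lowered). It starts somewhere near the single tick.
- ring_mark (a point): Bright line on the edge of the outer ring (coarse focus): a black ring 80 mm across, 14 mm high, its top 64 mm above the table, around and under the inner knob. This point is 33 mm from the knob's axis. The ring turns very easily and must stay where it is.
- pod_top (a point): Centre of the top of the focus pod, a white box 110 x 110 x 50 mm fixed to the table that carries the concentric knobs; this point is on the knobs' axis, 50 mm above the table. The single tick is on its frame's -x side. It may stand left or right of the stage; a similar white box with one plain round knob (light box, not used) stands on the other side.
- caliper_c (a point): Bystander: caliper, 190 mm long, lying on the table; its middle.
- ring_gauge_c (a point): Bystander: steel ring gauge, 68 mm across, 22 mm high; its centre.
- brush_c (a point): Bystander: brush lying on the table; its middle.
- block_c (a point): Bystander: dark steel block 90 x 60 x 60 mm; its centre.
- bottle_c (a point): Bystander: bottle, 56 mm across, 130 mm tall; its centre.
- driver_c (a point): Bystander: screwdriver lying on the table; its middle.
Not all that is in view belongs to the job. What is shaped like the part that bears fine_grip but brown or orange is not meant.

How it is judged:
On the way, in this order (a step that is already met when the one before it is completed fails the run):
1. round mark under the raised pointer (horizontal distance between mark_round and tip below 0.005 m and value of joint fine below 0.25 rad), for 0.2 s.
2. pointer lowered on the round mark with the inner knob (horizontal distance between mark_round and tip below 0.005 m and value of joint fine between 1.03 and 1.37 rad), for 0.2 s.
3. pointer raised again (value of joint fine below 0.25 rad), for 0.2 s.
4. square mark under the raised pointer (horizontal distance between mark_square and tip below 0.005 m and value of joint fine below 0.25 rad), for 0.2 s.
5. pointer lowered on the square mark (horizontal distance between mark_square and tip below 0.005 m and value of joint fine between 1.03 and 1.37 rad), for 0.2 s.
At the end, for the whole second after the job is handed in: Square mark centre within 5 mm (from above) of the pointer tip, inner knob at 1.03 to 1.37 rad (paired ticks), outer ring's line within 6 mm of its start; the round mark was visited likewise before, with the knob under 0.25 rad (raised) in between (all of step 5 and distance of ring_mark from where it was at the start of the episode below 0.006 m); the robot touches nothing.
It fails at once if the outer ring is turned (its line moves over 6 mm) (distance of ring_mark from where it was at the start of the episode above 0.006 m).
It fails at once if the stage is slid (over 20 mm/s) while the pointer is lowered (inner knob beyond 0.5 rad) (value of joint fine above 0.5 rad and (velocity of joint any of stage_x, stage_y above 0.02 m/s or velocity of joint any of stage_x, stage_y below -0.02 m/s)).
It fails at once if a bystander is moved over 30 mm (distance of any of caliper_c, ring_gauge_c, brush_c, block_c, bottle_c, driver_c from where it was at the start of the episode above 0.03 m).
It also fails if it takes over 72 s, if anything falls off the work surface, if the arm or the gripper's body presses on something with over 40 N, if the wrist force passes 120 N, or if a joint passes its speed limit or range.

## Working session

There is one attempt and no reset: what is moved stays moved. The work goes in short steps, Python scripts to look and compute and a tool call to move; the robot and the scene stay as the last step left them, time stands still between calls to the robot, and variables do not carry over. Pictures are saved under pics/ and viewed, and the job is handed in when it is done.

Besides the shell and the picture viewer there is one more tool, called after "Emit:" by a JSON object that holds its "op" and its "data". apply_moves: Moves the arm, as the interface text tells. Its arguments: {"type":"object","properties":{"commands":{"type":"array"},"force":{"type":"number"}},"required":["commands"]}

```bash
mkdir -p pics; ls; python3 - <<'E'
from workcell import robot
import cv2,numpy as np
np.set_printoptions(precision=4,suppress=True)
o=robot.get_obs();print(o)
for c in ["scene","top"]:
    im=robot.camera(c);cv2.imwrite(f"pics/{c}0.png",im[:,:,::-1]);print(c,robot.camera_params(c))
    for t in ["loop","mark_round","mark_square","tip","fine_grip","ring_mark","pod_top"]:
        r=robot.trace(c,t)
        print(c,t,[(round(d["confidence"],2),np.round(d["at"],1),int(d["pixels"].sum())) for d in r])
print(robot.get_obs()["time"])
E
```

```text
pics
{'time': 0.0, 'qpos': array([ 0.9662,  0.2593,  1.5361, -0.    ,  1.348 , -0.2028]), 'joint_vel': array([ 0.0003,  0.0004,  0.0008, -0.0001,  0.0006, -0.0003]), 'tau': array([  0.0007, -44.6035, -29.0576,  -0.0004,   0.0117,  -0.    ]), 'ee_pos': array([0.2148, 0.5058, 0.2305]), 'eef_rot': array([ 2.6195,  1.7331, -0.0027]), 'contact_force': array([-0.2925,  0.5174, -1.1458]), 'torque': array([-0.044 , -0.0212,  0.0141]), 'grip_width': 0.08499588290287513}
scene {'fx': 443.48472497062755, 'fy': 443.48472497062755, 'cx': 256.72833192450827, 'cy': 191.59949495759525, 'D': array([0.0452, 0.    , 0.    , 0.    , 0.    ]), 'pose': array([[ 0.5766, -0.702 ,  0.418 ,  1.0405],
       [ 0.817 ,  0.4995, -0.288 , -0.4416],
       [-0.0066,  0.5076,  0.8616,  1.3102],
       [ 0.    ,  0.    ,  0.    ,  1.    ]])}
scene loop [(0.62, array([233.9, 275.8]), 2706)]
scene mark_round [(0.7, array([240.1, 278.7]), 1313)]
scene mark_square [(0.73, array([253.2, 180.9]), 121), (0.6, array([239.6, 277.6]), 1233)]
scene tip []
scene fine_grip [(0.66, array([259.9, 183.3]), 428)]
scene ring_mark [(0
[... 519 characters left out ...]
 0.9888,  1.3754],
       [ 0.    ,  0.    ,  0.    ,  1.    ]])}
top loop [(0.76, array([165.9, 265. ]), 1665), (0.52, array([242.9, 182.3]), 262)]
top mark_round [(0.9, array([152.9, 259. ]), 907)]
top mark_square [(0.7, array([153.1, 260.9]), 932)]
top tip [(0.4, array([163. , 265.3]), 1718)]
top fine_grip [(0.65, array([223.4, 389.5]), 74), (0.65, array([259.6, 354.3]), 87), (0.33, array([187.7, 333.2]), 129)]
top ring_mark [(0.76, array([190.5, 335.4]), 249), (0.57, array([256.8, 352.9]), 269), (0.5, array([220.1, 380.9]), 197), (0.46, array([145.8, 324.3]), 201)]
top pod_top [(0.94, array([185.3, 332.3]), 867), (0.88, array([256.3, 354. ]), 880), (0.59, array([218.1, 383.5]), 907)]
0.8
```

```bash
python3 - <<'E'
import cv2
a=cv2.imread("pics/scene0.png");b=cv2.imread("pics/top0.png")
cv2.imwrite("pics/s1.png",cv2.resize(a,(800,600),interpolation=cv2.INTER_CUBIC))
cv2.imwrite("pics/t1.png",cv2.resize(b,(800,600),interpolation=cv2.INTER_CUBIC))
E
```

```text
(no output)
```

View pics/s1.png

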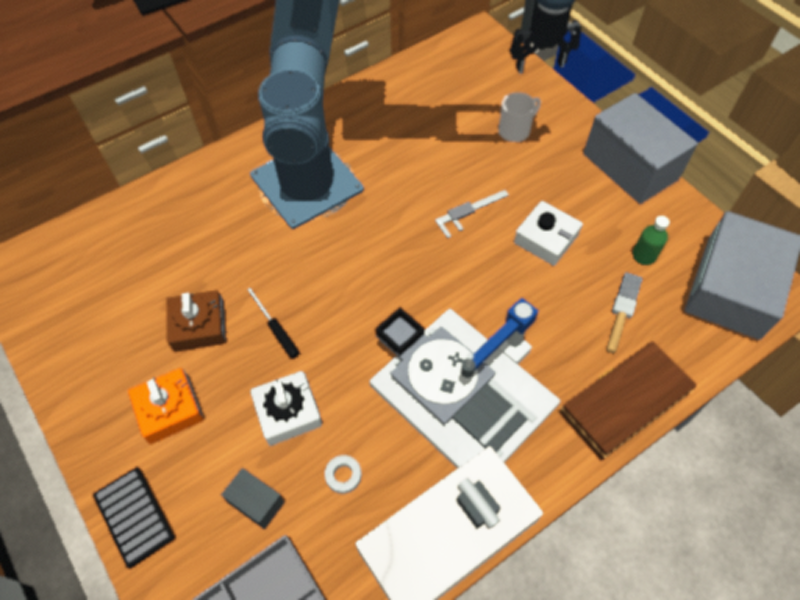

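View pics/t1.png

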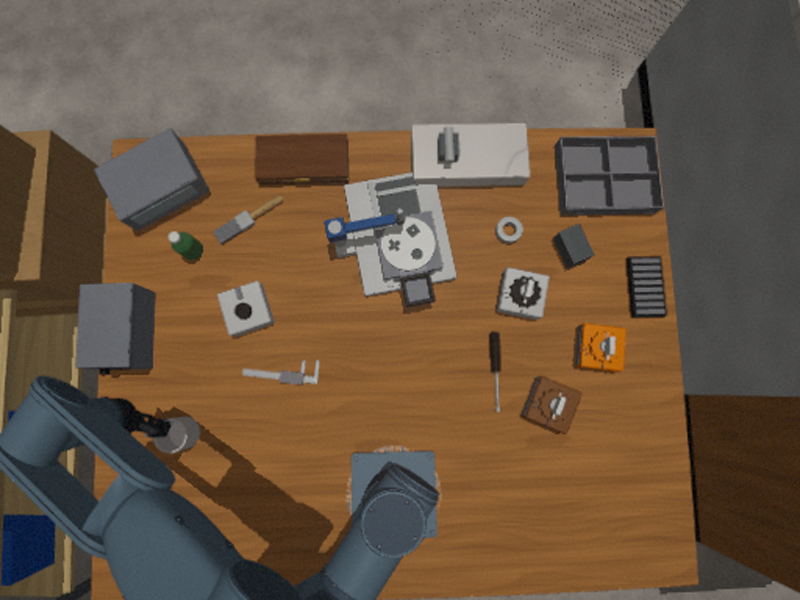

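The pod is the white box with the dark ring: about (525,292) in the enlarged top view and (285,405) in the enlarged scene view. It stands to the right of the stage. The plate with its marks is at about (408,243) in top. The pointer end is near (400,217), above and beyond the plate centre.

```bash
cat > h.py <<'E'
from workcell import robot
import cv2,numpy as np
np.set_printoptions(precision=4,suppress=True)
def K(c):
    p=robot.camera_params(c);return np.array([[p['fx'],0,p['cx']],[0,p['fy'],p['cy']],[0,0,1]]),np.array(p['D']),np.array(p['pose'])
def w(c,col,row,z):
    k,D,P=K(c);u=cv2.undistortPoints(np.array([[[col,row]]],float),k,D)[0,0]
    d=P[:3,:3]@np.array([u[0],-u[1],-1]);return P[:3,3]+d*(z-P[2,3])/d[2]
def px(c,X):
    k,D,P=K(c);X=np.atleast_2d(X);q=(X-P[:3,3])@P[:3,:3];q=q*[1,-1,-1]
    return cv2.projectPoints(q,np.zeros(3),np.zeros(3),k,D)[0][:,0]
def crop(c,im,x0,y0,x1,y1,s,name):
    cv2.imwrite(name,cv2.resize(im[y0:y1,x0:x1,::-1],None,fx=s,fy=s,interpolation=cv2.INTER_CUBIC))
E
python3 - <<'E'
from h import *
a=cv2.imread("pics/scene0.png")[:,:,::-1];b=cv2.imread("pics/top0.png")[:,:,::-1]
crop("s",a,230,185,330,285,6,"pics/sA.png")
crop("s",a,150,225,220,295,8,"pics/sB.png")
crop("t",b,210,110,300,200,6,"pics/tA.png")
crop("t",b,305,155,365,215,8,"pics/tB.png")
E
```

```text
(no output)
```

View pics/sA.png

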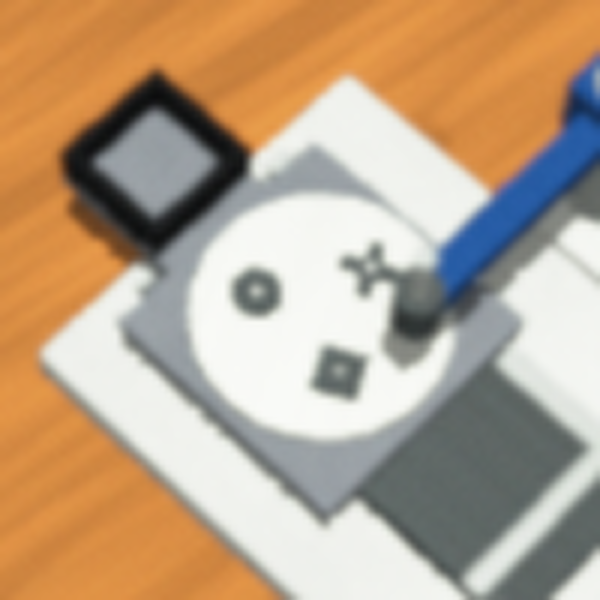

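View pics/sB.png

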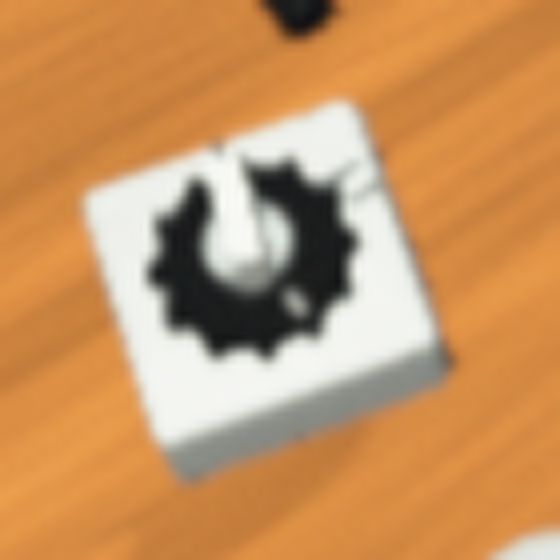

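View pics/tA.png

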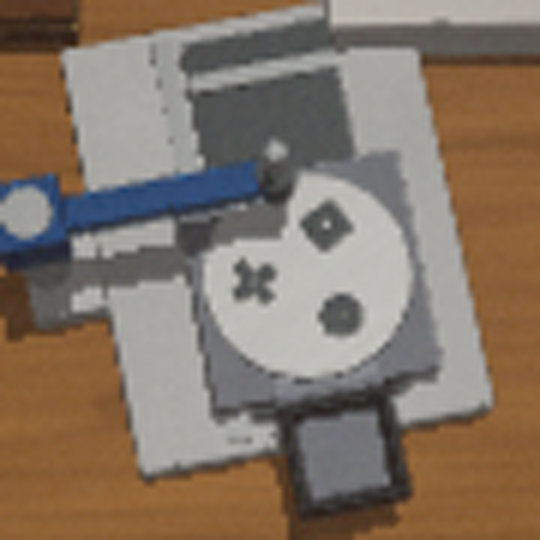

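View pics/tB.png

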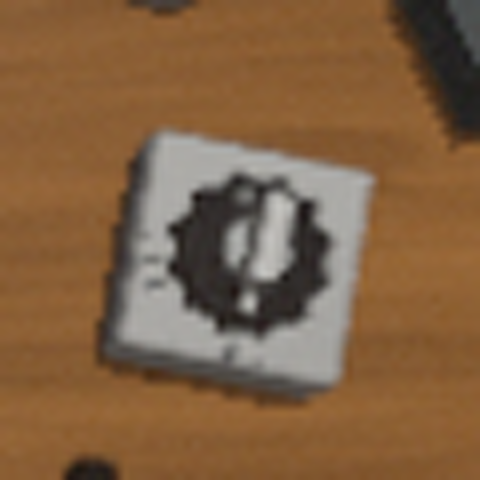

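```bash
cat >> h.py <<'E'
def oc(u,v,x0,y0,s): return (u+.5)/s-.5+x0,(v+.5)/s-.5+y0
CR={'sA':('scene',230,185,6),'sB':('scene',150,225,8),'tA':('top',210,110,6),'tB':('top',305,155,8)}
def wc(k,u,v,z):
    c,x0,y0,s=CR[k];return w(c,*oc(u,v,x0,y0,s),z)
def cp(k,X):
    c,x0,y0,s=CR[k];p=px(c,X);return (p-[x0,y0]+.5)*s-.5
E
python3 - <<'E'
from h import *
print("round",wc('sA',257,292,.068),wc('tA',341,315,.068))
print("square",wc('sA',340,373,.068),wc('tA',327,224,.068))
print("cross",wc('sA',370,267,.068),wc('tA',255,281,.068))
for v in (330,340,350,360): print("tip s",v,wc('sA',403,v,.086))
for v in (190,200,210): print("tip t",v,wc('tA',277,v,.086))
print("plate ", wc('sA',321,316,.065),wc('tA',308,273,.065))
print("loop floor",wc('sA',157,164,.057),wc('tA',346,455,.057))
for z in(.083,): print("loop rim", [wc('sA',*p,z)[:2] for p in [(155,70),(250,160),(152,250),(62,160)]])
pod=[wc('sB',*p,.05)[:2] for p in [(85,195),(350,100),(440,350),(165,445)]]
print("pod",pod,np.mean(pod,0),[np.linalg.norm(pod[i]-pod[i-1]) for i in range(4)])
pod=[wc('tB',*p,.05)[:2] for p in [(160,130),(372,178),(335,385),(115,345)]]
print("pod",pod,np.mean(pod,0),[np.linalg.norm(pod[i]-pod[i-1]) for i in range(4)])
print("ticks single",wc('sB',218,148,.05),wc('tB',232,352,.05),"pair",wc('sB',345,180,.05),wc('sB',370,190,.05),wc('tB',152,258,.05),wc('tB',155,283,.05))
E
```

```text
round [ 0.5874 -0.0727  0.068 ] [ 0.5863 -0.0727  0.068 ]
square [ 0.6478 -0.0652  0.068 ] [ 0.6472 -0.0656  0.068 ]
cross [ 0.6096 -0.0169  0.068 ] [ 0.6103 -0.0179  0.068 ]
tip s 330 [ 0.6531 -0.0308  0.086 ]
tip s 340 [ 0.6574 -0.0342  0.086 ]
tip s 350 [ 0.6617 -0.0375  0.086 ]
tip s 360 [ 0.666  -0.0408  0.086 ]
tip t 190 [ 0.6654 -0.0335  0.086 ]
tip t 200 [ 0.6587 -0.0333  0.086 ]
tip t 210 [ 0.6521 -0.0331  0.086 ]
plate  [ 0.6161 -0.0531  0.065 ] [ 0.6156 -0.0524  0.065 ]
loop floor [ 0.4921 -0.0686  0.057 ] [ 0.4966 -0.0734  0.057 ]
loop rim [array([ 0.4567, -0.0447]), array([ 0.5297, -0.0354]), array([ 0.5427, -0.107 ]), array([ 0.4729, -0.1154])]
pod [array([ 0.4241, -0.3786]), array([ 0.4488, -0.2756]), array([ 0.5561, -0.3009]), array([ 0.5287, -0.4026])] [ 0.4894 -0.3394] [np.float64(0.10728882687514386), np.float64(0.10590478043170919), np.float64(0.11031213889262066), np.float64(0.10536100728298915)]
pod [array([ 0.5501, -0.3005]), array([ 0.5235, -0.4038]), array([ 0.4219, -0.3786]), array([ 0.4444, -0.2724])] [ 0.485  -0.3388] [np.float64(0.10937373507006659), np.float64(0.1066092925151705), np.float64(0.10467316644894674), np.float64(0.10848139668122586)]
ticks single [ 0.4367 -0.3274  0.05  ] [ 0.4394 -0.3292  0.05  ] pair [ 0.4765 -0.2945  0.05  ] [ 0.4856 -0.2888  0.05  ] [ 0.4866 -0.2929  0.05  ] [ 0.4742 -0.2936  0.05  ]
```

```bash
python3 - <<'E'
from h import *
a=cv2.imread("pics/scene0.png")[:,:,::-1];b=cv2.imread("pics/top0.png")[:,:,::-1]
crop("s",a,285,220,315,250,20,"pics/sC.png")
crop("t",b,240,125,270,155,20,"pics/tC.png")
import cv2
x=np.hstack([cv2.resize(cv2.imread("pics/sC.png"),(390,390)),cv2.resize(cv2.imread("pics/tC.png"),(390,390))]);cv2.imwrite("pics/C.png",x)
CRs=CR
# base yaw
for z in (.03,.05):
  L=[wc('tA',*p,z)[:2] for p in [(65,55),(145,475),(420,50),(490,405)]]
  print(z,L,[np.degrees(np.arctan2(*(L[i]-L[j])[::-1])) for i,j in((0,1),(2,3))], np.degrees(np.arctan2(*(L[1]-L[3])[::-1]))-90)
d=wc('tA',62,205,.14)-wc('tA',255,175,.14);print("arm",np.degrees(np.arctan2(d[1],d[0]))-90)
L=[wc('tA',*p,.06)[:2] for p in [(395,150),(440,370),(215,410)]];print("carrier",L,np.degrees(np.arctan2(*(L[0]-L[1])[::-1])),np.degrees(np.arctan2(*(L[2]-L[1])[::-1]))-90)
L=[wc('sA',*p,.06)[:2] for p in [(315,147),(520,325),(328,520),(122,325)]];print("carrier",L,np.degrees(np.arctan2(*(L[1]-L[0])[::-1])),np.degrees(np.arctan2(*(L[2]-L[3])[::-1])),np.degrees(np.arctan2(*(L[1]-L[2])[::-1]))-90,np.degrees(np.arctan2(*(L[0]-L[3])[::-1]))-90)
E
```

```text
0.03 [array([0.7815, 0.1065]), array([0.4915, 0.0574]), array([ 0.7791, -0.1343]), array([ 0.5323, -0.1709])] [np.float64(9.611658162601525), np.float64(8.43416770487082)] 10.138296568138273
0.05 [array([0.7738, 0.1048]), array([0.4881, 0.0564]), array([ 0.7714, -0.1324]), array([ 0.5283, -0.1685])] [np.float64(9.611658162601524), np.float64(8.434167704870823)] 10.138296568138287
arm 7.671719669979083
carrier [array([ 0.6988, -0.1123]), array([ 0.5502, -0.1359]), array([0.5276, 0.0101])] 9.027370393268466 8.784378320724173
carrier [array([0.5338, 0.005 ]), array([0.6773, 0.0284]), array([ 0.7041, -0.1148]), array([ 0.5594, -0.1378])] 9.279540763041387 9.036554663446738 10.596670987428439 10.12650151374018
```

View pics/C.png

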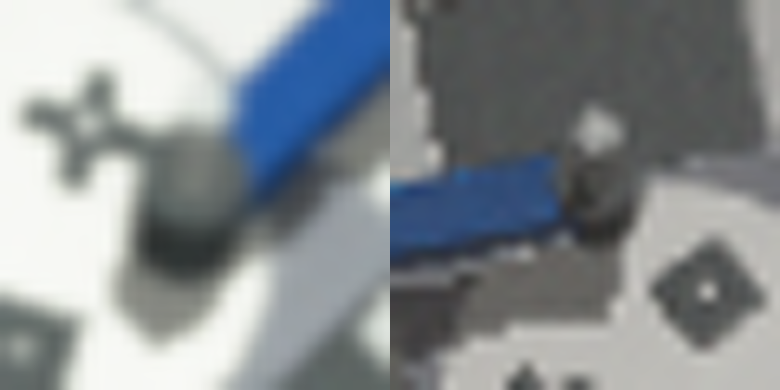

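```bash
python3 - <<'E'
from h import *
def s(u,v,z): return w('scene',285+(u+.5)/13-.5,220+(v+.5)/13-.5,z)
def t(u,v,z): return w('top',240+(u-390+.5)/13-.5,125+(v+.5)/13-.5,z)
print("grey apex on plate",s(165,338,.065),"if tip",s(165,338,.086))
print("top cap", s(197,165,.14),s(197,165,.15),s(197,165,.16))
print("top shadow end",t(615,275,.065), t(600,315,.065))
print("top cap right",t(600,130,.14),t(600,130,.15),t(600,130,.187))
print("dark end",s(185,272,.086),t(600,235,.086),t(600,235,.1),t(600,235,.115))
for X in ([.657,-.0335],[.66,-.038],[.655,-.033],[.655,-.04]):
  for z in (.086,.1,.115,.14,.16):
    p=px('scene',[*X,z])[0];q=px('top',[*X,z])[0]
    print(X,z,(p-[285,220]+.5)*13,(q-[240,125]+.5)*13+[390,0])
E
```

```text
grey apex on plate [ 0.6629 -0.0347  0.065 ] if tip [ 0.6693 -0.0415  0.086 ]
top cap [ 0.6568 -0.0277  0.14  ] [ 0.66   -0.0312  0.15  ] [ 0.6633 -0.0348  0.16  ]
top shadow end [ 0.6538 -0.0376  0.065 ] [ 0.6415 -0.0328  0.065 ]
top cap right [ 0.6744 -0.033   0.14  ] [ 0.6711 -0.0328  0.15  ] [ 0.6588 -0.0321  0.187 ]
dark end [ 0.6589 -0.0276  0.086 ] [ 0.6599 -0.0331  0.086 ] [ 0.6556 -0.0328  0.1   ] [ 0.651  -0.0326  0.115 ]
[0.657, -0.0335] 0.086 [160.3417 279.8128] [602.1974 244.9708]
[0.657, -0.0335] 0.1 [164.6816 254.6051] [602.6469 230.9481]
[0.657, -0.0335] 0.115 [169.4211 227.084 ] [603.1392 215.5962]
[0.657, -0.0335] 0.14 [177.5337 179.994 ] [603.9847 189.226 ]
[0.657, -0.0335] 0.16 [184.2239 141.1775] [604.6849 167.3915]
[0.66, -0.038] 0.086 [152.9069 299.9512] [617.0967 234.8377]
[0.66, -0.038] 0.1 [157.1868 274.8767] [617.7015 220.7158]
[0.66, -0.038] 0.115 [161.8608 247.5002] [618.3637 205.2555]
[0.66, -0.038] 0.14 [169.8618 200.6553] [619.501  178.6995]
[0.66, -0.038] 0.16 [176.4603 162.0389] [620.4428 156.7117]
[0.655, -0.033] 0.086 [156.7271 272.1727] [600.6983 251.5255]
[0.655, -0.033] 0.1 [161.0311 246.9149] [601.1323 237.5673]
[0.655, -0.033] 0.115 [165.7313 219.3396] [601.6076 222.2859]
[0.655, -0.033] 0.14 [173.7766 172.1577] [602.4239 196.0364]
[0.655, -0.033] 0.16 [180.4111 133.2662] [603.0999 174.3017]
[0.655, -0.04] 0.086 [132.7235 288.2833] [624.3301 250.95  ]
[0.655, -0.04] 0.1 [136.8148 263.1329] [625.0108 236.9868]
[0.655, -0.04] 0.115 [141.2829 235.6741] [625.756  221.7001]
[0.655, -0.04] 0.14 [148.9311 188.6898] [627.0361 195.4414]
[0.655, -0.04] 0.16 [155.2384 149.9597] [628.0961 173.6991]
```

```bash
python3 - <<'E'
from h import *
a=cv2.imread("pics/scene0.png")[:,:,::-1];b=cv2.imread("pics/top0.png")[:,:,::-1]
A=cv2.resize(a[240:270,168:198,::-1],None,fx=13,fy=13,interpolation=cv2.INTER_CUBIC);B=cv2.resize(b[170:200,320:350,::-1],None,fx=13,fy=13,interpolation=cv2.INTER_CUBIC)
cv2.imwrite("pics/D.png",np.hstack([A,B]))
# model overlay
def ov(c,yaw,cx,f,x0,y0,img):
    img=img.copy()
    R=lambda t:np.array([[np.cos(t),-np.sin(t)],[np.sin(t),np.cos(t)]])
    def poly(pts,z,th,col):
        P=(R(th)@np.array(pts).T).T+cx;P=np.c_[P,np.full(len(P),z)]
        q=((px(c,P)-[x0,y0]+.5)*13-.5).astype(int);cv2.polylines(img,[q.reshape(-1,1,2)],True,col,1)
    poly([(.055,.055),(-.055,.055),(-.055,-.055),(.055,-.055)],.05,yaw,(0,0,255))
    t=np.linspace(0,6.28,40);poly(np.c_[.04*np.cos(t),.04*np.sin(t)],.064,0,(0,255,255))
    b=[(.021,.006),(-.021,.006),(-.021,-.006),(.021,-.006)]
    poly(b,.104,yaw-f,(0,255,0));poly(b,.074,yaw-f,(255,255,0))
    poly([(-.033,0),(-.021,0)],.08,yaw-f,(255,0,255))
    return img
cx=np.array([.4875,-.339])
cv2.imwrite("pics/E.png",np.hstack([ov('scene',-.23,cx,0,168,240,A),ov('top',-.23,cx,0,320,170,B)]))
E
```

```text
(no output)
```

View pics/D.png

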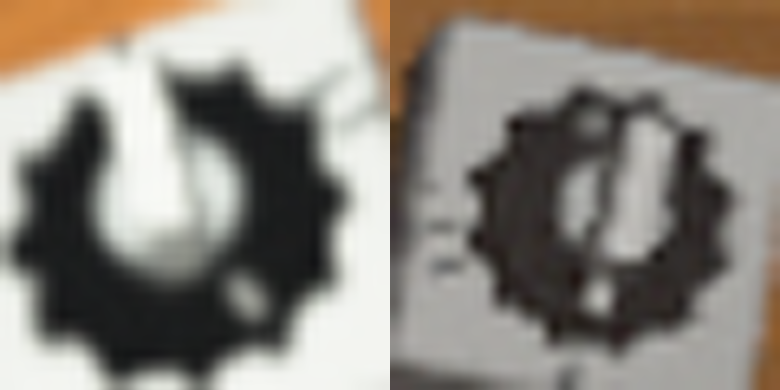

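View pics/E.png

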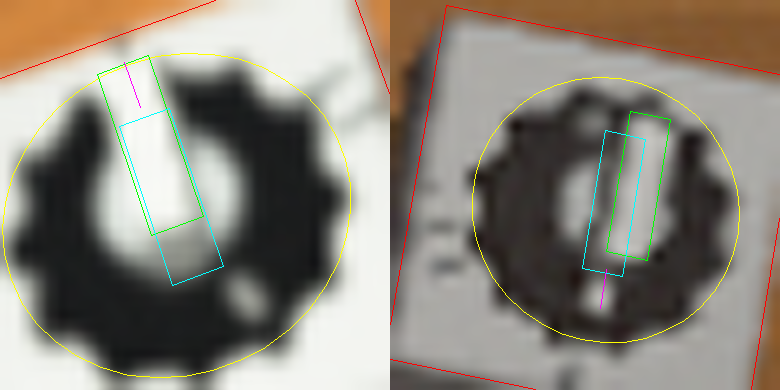

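```bash
cat >> h.py <<'E'
from scipy.spatial.transform import Rotation as Ro
def cmd(x,y,z,yaw):
    o=robot.get_obs();R=Ro.from_rotvec(o['eef_rot']);p=np.array(o['ee_pos'])
    best=None
    for a in (yaw,yaw+np.pi):
        T=Ro.from_matrix(np.array([[np.cos(a),np.sin(a),0],[np.sin(a),-np.cos(a),0],[0,0,-1]]))
        d=(R.inv()*T).as_rotvec()
        if best is None or np.linalg.norm(d)<np.linalg.norm(best): best=d
    print("t",o['time'],"pos",p,"yaw",np.arctan2(R.as_matrix()[1,0],R.as_matrix()[0,0]),"F",o['contact_force'],"grip",o['grip_width'],"q6",o['qpos'][5])
    print("turn",np.round(best,3),"shift cm",np.round(100*R.inv().apply(np.array([x,y,z])-p),2))
E
python3 -c "
from h import *
cmd(.466,-.078,.2,.165)"
```

```text
t 0.8 pos [0.2151 0.5062 0.2313] yaw 1.1689814034533883 F [-0.4697 -0.3086  0.2444] grip 0.08594536452432036 q6 -0.20279872210044878
turn [-0.    -0.     1.004] shift cm [-43.95  45.94   3.13]
```

Emit:
{"op": "apply_moves", "data": {"commands": [[[0,0,1.004],[-43.95,45.94,3.1],0.47],[[0,0,1.004],[-43.95,45.94,3.1],0.47],[[0,0,1.004],[-43.95,45.94,3.1],0.47],[[0,0,1.004],[-43.95,45.94,3.1],0.47],[[0,0,1.004],[-43.95,45.94,3.1],0.47],[[0,0,1.004],[-43.95,45.94,3.1],0.47],[[0,0,1.004],[-43.95,45.94,3.1],0.47],[[0,0,1.004],[-43.95,45.94,3.1],0.47]], "force": 40}}

```text
time: 1.47
ee_pos: [0.3468, 0.1986, 0.2153]
eef_rot: [-3.131, -0.256, -0.002]
contact_force: [1.4, 0.2, -0.2]
grip_width: 0.0452
```

```bash
python3 -c "
from h import *
cmd(.466,-.078,.15,.165)"
```

```text
t 1.4667 pos [0.3468 0.1986 0.2153] yaw 0.16334505888029263 F [ 1.4356  0.1902 -0.2161] grip 0.045184357838712594 q6 0.07569031075188239
turn [-0.    -0.001 -0.002] shift cm [ 7.26 29.23  6.54]
```

Emit:
{"op": "apply_moves", "data": {"commands": [[[0,0,0],[7.3,29.2,4],0.47],[[0,0,0],[7.3,29.2,4],0.47],[[0,0,0],[7.3,29.2,4],0.47],[[0,0,0],[7.3,29.2,6.5],0.47],[[0,0,0],[7.3,29.2,6.5],0.47],[[0,0,0],[7.3,29.2,6.5],0.47],[[0,0,0],[7.3,29.2,6.5],0.47],[[0,0,0],[7.3,29.2,6.5],0.47]]}}

```text
time: 2.13
ee_pos: [0.4691, -0.0799, 0.1491]
eef_rot: [3.129, 0.261, 0.001]
contact_force: [0.2, -0.2, 0.7]
grip_width: 0.0453
```

```bash
python3 - <<'E'
from h import *
cmd(.466,-.078,.061,.165)
a=robot.camera('scene');b=robot.camera('top')
A=cv2.resize(a[160:270,215:325,::-1],(400,400),interpolation=cv2.INTER_CUBIC);B=cv2.resize(b[110:210,205:305,::-1],(400,400),interpolation=cv2.INTER_CUBIC)
cv2.imwrite("pics/F.png",np.hstack([A,B]))
E
```

```text
t 2.1333 pos [ 0.4691 -0.0799  0.1491] yaw 0.1661216709873338 F [ 0.1932 -0.2384  0.6913] grip 0.04533379972123626 q6 -0.5682179115960962
turn [ 0.002 -0.     0.001] shift cm [-0.28 -0.25  8.81]
```

View pics/F.png

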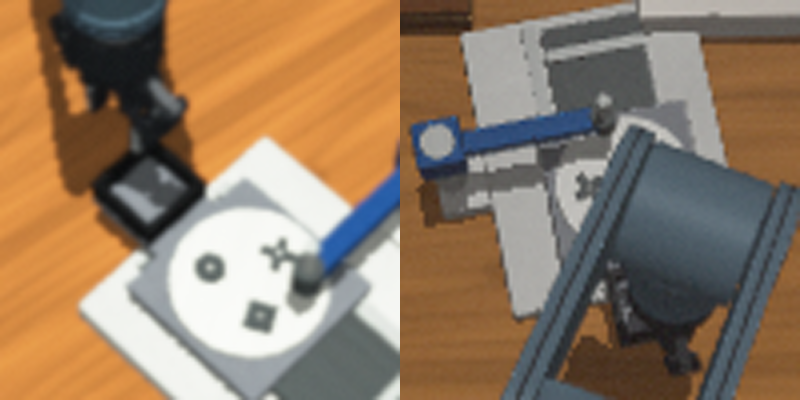

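The scene view shows one finger over the loop opening at (145,125) and the other on the robot side of the near wall, as planned. Descending.

Emit:
{"op": "apply_moves", "data": {"commands": [[[0,0,0],[-0.3,-0.2,4],0.47],[[0,0,0],[-0.3,-0.2,6],0.47],[[0,0,0],[-0.3,-0.2,7.5],0.47],[[0,0,0],[-0.3,-0.2,8.5],0.47],[[0,0,0],[-0.3,-0.2,8.7],0.47]]}}

```text
time: 2.65
ee_pos: [0.4626, -0.0721, 0.0617]
eef_rot: [-3.128, -0.266, 0.005]
contact_force: [-0.3, -0.1, -0.7]
grip_width: 0.0451
```

```bash
python3 - <<'E'
from h import *
cmd(.466,-.078,.061,.165)
a=robot.camera('scene')
A=cv2.resize(a[160:270,215:325,::-1],(600,600),interpolation=cv2.INTER_CUBIC)
cv2.imwrite("pics/G.png",A)
E
```

```text
t 2.65 pos [ 0.4626 -0.0721  0.0617] yaw 0.16976410078293214 F [-0.3277 -0.068  -0.6859] grip 0.04513018821479159 q6 -0.5638926001586786
turn [-0.002  0.003  0.005] shift cm [0.24 0.63 0.07]
```

View pics/G.png

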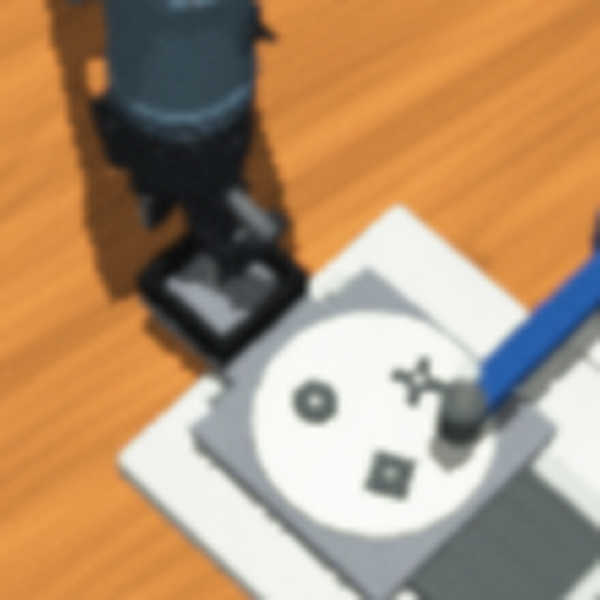

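One finger is inside the loop with no contact force. Closing on the near wall.

Emit:
{"op": "apply_moves", "data": {"commands": [[[0,0,0],[0,0,0],0.7],[[0,0,0],[0,0,0],0.8],[[0,0,0],[0,0,0],0.9],[[0,0,0],[0,0,0],1],[[0,0,0],[0,0,0],1],[[0,0,0],[0,0,0],1]], "force": 40}}

```text
time: 3.2
ee_pos: [0.4649, -0.0739, 0.0641]
eef_rot: [3.13, 0.265, 0.003]
contact_force: [-1.4, 2.3, 6.9]
grip_width: 0.0068
```

```bash
python3 - <<'E'
from h import *
cmd(.466,-.078,.061,.165)
a=robot.camera('scene');b=robot.camera('top')
A=cv2.resize(a[175:255,245:325,::-1],(400,400),interpolation=cv2.INTER_CUBIC);B=cv2.resize(b[110:210,205:305,::-1],(400,400),interpolation=cv2.INTER_CUBIC)
cv2.imwrite("pics/H.png",np.hstack([A,B]))
cv2.imwrite("pics/scene1.png",a[:,:,::-1])
E
```

```text
t 3.2 pos [ 0.4649 -0.0739  0.0641] yaw 0.16904112474114305 F [-1.4349  2.3091  6.9088] grip 0.006784009970517591 q6 -0.5646226136458091
turn [ 0.001 -0.002  0.004] shift cm [0.04 0.43 0.31]
```

View pics/H.png

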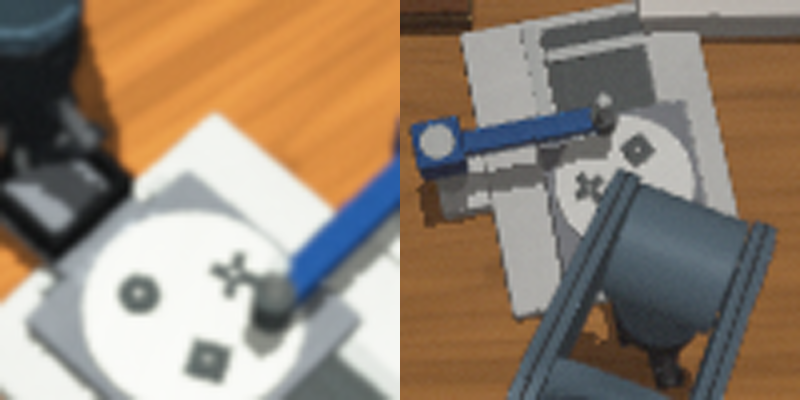

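Emit:
{"op": "apply_moves", "data": {"commands": [[[0,0,0],[1,-0.3,-0.2],1],[[0,0,0],[2,-0.7,-0.2],1],[[0,0,0],[3,-1.1,-0.2],1],[[0,0,0],[4,-1.5,-0.2],1],[[0,0,0],[5,-1.8,-0.2],1],[[0,0,0],[6,-2.2,-0.2],1],[[0,0,0],[7,-2.6,-0.2],1],[[0,0,0],[7.5,-2.8,-0.2],1]]}}

```text
time: 3.97
ee_pos: [0.5346, -0.0325, 0.0644]
eef_rot: [-3.13, -0.266, 0.001]
contact_force: [-2.0, -2.0, -9.2]
grip_width: 0.0071
```

Emit:
{"op": "apply_moves", "data": {"commands": [[[0,0,0],[0,0,0],1]]}}

```text
time: 4.05
ee_pos: [0.5349, -0.0322, 0.0645]
eef_rot: [-3.129, -0.266, -0.002]
contact_force: [1.5, 1.9, -13.8]
grip_width: 0.0072
```

```bash
cat > look.py <<'E'
from h import *
import sys
cmd(.466,-.078,.061,.165)
a=robot.camera('scene');b=robot.camera('top')
n=sys.argv[1]
cv2.imwrite(f"pics/scene_{n}.png",a[:,:,::-1]);cv2.imwrite(f"pics/top_{n}.png",b[:,:,::-1])
A=cv2.resize(a[210:260,275:325,::-1],(400,400),interpolation=cv2.INTER_CUBIC);B=cv2.resize(b[125:175,235:285,::-1],(400,400),interpolation=cv2.INTER_CUBIC)
cv2.imwrite(f"pics/L{n}.png",np.hstack([A,B]))
E
python3 look.py 1
```

```text
t 4.05 pos [ 0.5349 -0.0322  0.0645] yaw 0.16966152342126598 F [  1.5443   1.9412 -13.8383] grip 0.007214413986671589 q6 -0.44006688952416084
turn [-0.001 -0.001  0.005] shift cm [-7.56  3.35  0.34]
```

View pics/L1.png

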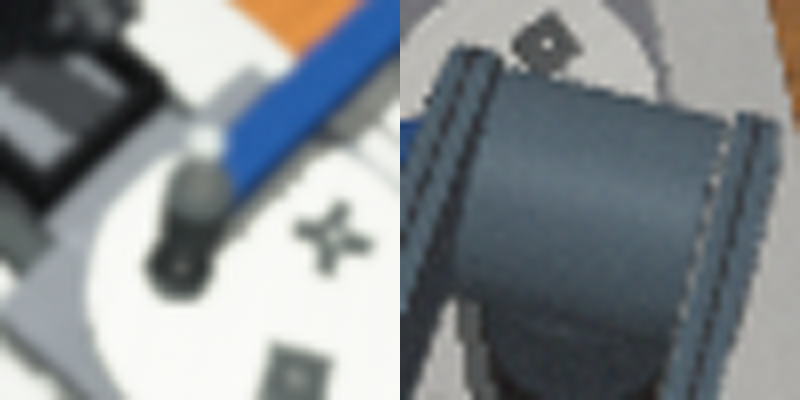

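```bash
python3 - <<'E'
from h import *
out=[]
for n in ("scene0","scene_1"):
    a=cv2.imread(f"pics/{n}.png")[226:252,284:310]
    g=np.clip(((a.astype(float)/255)**.6)*255,0,255).astype(np.uint8)
    out.append(cv2.resize(g,(390,390),interpolation=cv2.INTER_NEAREST))
cv2.imwrite("pics/M.png",np.hstack(out))
g0=cv2.imread("pics/scene0.png",0);g1=cv2.imread("pics/scene_1.png",0)
for g in (g0,g1):
    print(g[228:250,290:310])
E
```

```text
[[152 161 144 156 217 237 241 239 230 222 222 215 179 125  91  84  85  84
   84  79]
 [138 182 167 139 159 184 210 209 187 177 184 180 146 106  88  84  85  84
   77  71]
 [131 149 139 116 109 121 142 142 131 132 140 136 114  95  85  85  83  78
   71  71]
 [130 117 133 142 133 119 110 105 110 119 123 118 105  95  89  85  79  67
   66  87]
 [125 130 190 219 208 164 119 104 109 116 120 113 105  98  90  78  65  56
   62  80]
 [132 151 224 240 232 181 121 103 110 118 119 111 103  97  85  67  55  57
   64  75]
 [186 197 235 242 229 167 111 101 108 117 117 106 101  91  75  57  57  64
   72  87]
 [237 239 243 242 224 152  98  98 103 105 106 101  93  80  67  61  66  70
   77  99]
 [246 246 246 242 212 132  80  83  93  95  96  91  82  73  78  83  76  78
   95 125]
 [247 247 246 241 204 118  65  60  68  73  75  70  67  82 103 104  89  97
  125 146]
 [247 246 246 241 196 105  56  49  53  56  57  54  64  94 122 122 114 127
  147 154]
 [247 246 246 238 189 109  60  51  51  51  51  53  78 120 156 160 152 151
  156 157]
 [247 246 243 223 167 117  84  66  57  57  58  74 110 170 211 199 172 161
  159 
[... 1941 characters left out ...]
 248 249
  249 249]
 [249 247 225 143  69  50  58  70  64  53  60 126 214 242 247 248 249 249
  249 249]
 [249 246 216 130  65  51  65  86  73  53  60 136 228 246 248 248 249 249
  249 249]
 [249 247 231 160  88  62  62  68  60  53  78 159 232 247 248 249 249 249
  249 249]
 [249 249 242 198 123  89  72  65  63  68 118 201 240 247 249 249 249 249
  249 249]
 [250 250 247 230 174 123  99  91  88 106 167 230 245 248 249 249 249 249
  249 249]
 [250 250 249 244 228 189 164 155 156 178 226 244 248 249 249 249 249 249
  249 249]
 [250 250 249 248 245 241 238 236 236 239 245 248 249 249 249 249 249 250
  249 249]
 [250 250 249 249 249 248 249 248 248 249 249 249 249 249 249 249 250 249
  249 249]]
```

View pics/M.png

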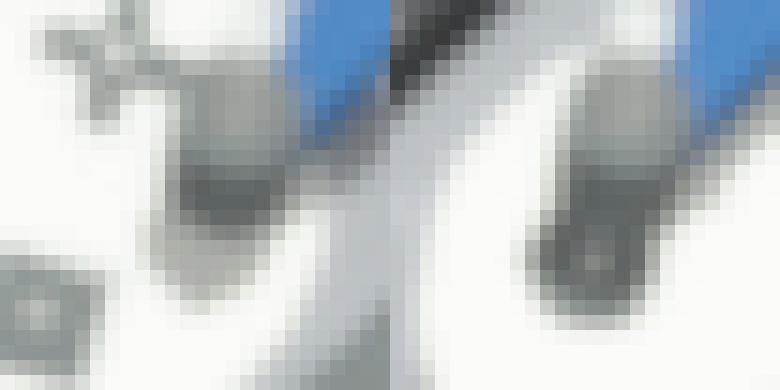

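```bash
cat > ovl.py <<'E'
from h import *
import sys
sn,tn=sys.argv[1:3];tx,ty=map(float,sys.argv[3:5])
t=np.linspace(0,6.283,33)
def ring(img,c,x,y,z,r,col,x0,y0,s):
    P=np.c_[x+r*np.cos(t),y+r*np.sin(t),np.full(33,z)];q=((px(c,P)-[x0,y0]+.5)*s-.5).round().astype(int)
    cv2.polylines(img,[q.reshape(-1,1,2)],True,col,1)
outs=[]
for c,n,x0,y0 in (('scene',sn,286,222),('top',tn,242,128)):
    im=cv2.imread(f"pics/{n}.png")[y0:y0+26,x0:x0+26]
    im=cv2.resize(((im/255.)**.6*255).astype(np.uint8),(390,390),interpolation=cv2.INTER_CUBIC)
    for z,r,col in ((.14,.011,(0,255,255)),(.115,.011,(0,165,255)),(.115,.006,(0,255,0)),(.098,.006,(0,255,0)),(.086,.001,(0,0,255))):
        ring(im,c,tx,ty,z,r,col,x0,y0,15)
    if len(sys.argv)>6: ring(im,c,float(sys.argv[5]),float(sys.argv[6]),.068,.014,(255,0,255),x0,y0,15)
    outs.append(im)
cv2.imwrite("pics/O_%s_%s.png"%(sn,sys.argv[3]+sys.argv[4]),np.hstack(outs))
E
python3 ovl.py scene0 top0 .660 -.031; ls pics|grep O_
```

```text
O_scene0_.660-.031.png
```

View pics/O_scene0_.660-.031.png

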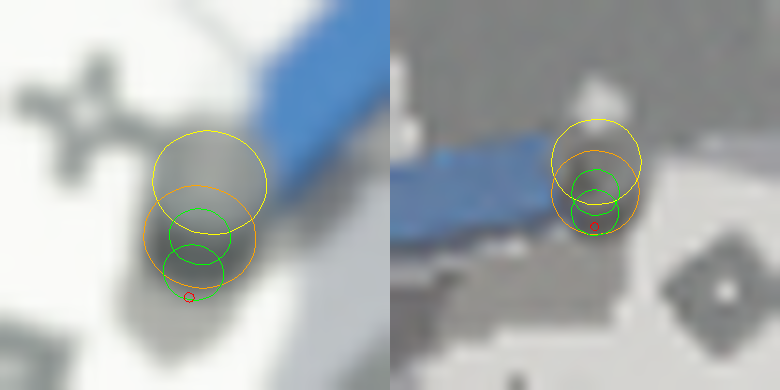

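```bash
python3 - <<'E'
from h import *
print(w('scene',296.95,243.0,.068))
print("square",w('scene',275+(295.5)/8-.5,210+(378.5)/8-.5,.068),w('top',235+(147.5)/8-.5,125+(44.5)/8-.5,.068))
print("cross",w('scene',275+(332.5)/8-.5,210+(239.5)/8-.5,.068))
E
python3 ovl.py scene_1 top_1 .659 -.029 .6605 -.031;  ls pics|grep O_
```

```text
[ 0.6567 -0.0312  0.068 ]
square [ 0.717  -0.0235  0.068 ] [ 0.7169 -0.024   0.068 ]
cross [0.6811 0.0235 0.068 ]
O_scene0_.660-.031.png
O_scene_1_.659-.029.png
```

Emit:
{"op": "apply_moves", "data": {"commands": [[[0,0,0],[0.2,-0.1,0.15],1],[[0,0,0],[0.2,-0.1,0.15],1],[[0,0,0],[0.2,-0.1,0.15],1],[[0,0,0],[0.2,-0.1,0.15],1]]}}

```text
time: 4.48
ee_pos: [0.5359, -0.0323, 0.0644]
eef_rot: [3.13, 0.265, 0.003]
contact_force: [1.3, 2.3, -4.2]
grip_width: 0.0067
```

```bash
python3 look.py 2; python3 ovl.py scene_2 top_2 .659 -.029 .659 -.030
```

```text
t 4.4833 pos [ 0.5359 -0.0323  0.0644] yaw 0.16863376932206625 F [ 1.3446  2.3076 -4.2202] grip 0.0067179256802681496 q6 -0.4373826578268464
turn [ 0.    -0.002  0.004] shift cm [-7.66  3.33  0.32]
```

View pics/O_scene_2_.659-.029.png

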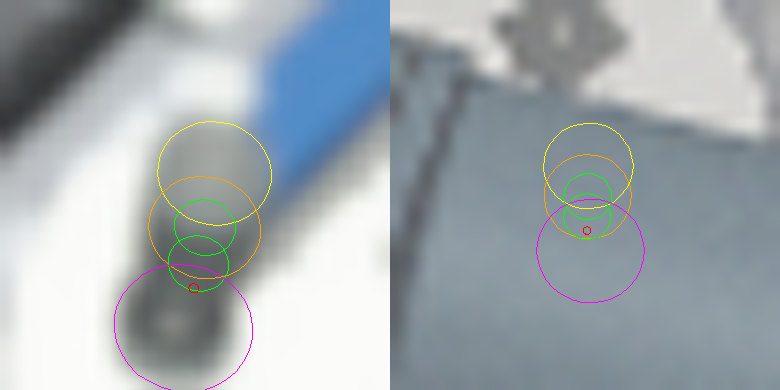

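Emit:
{"op": "apply_moves", "data": {"commands": [[[0,0,0],[0.15,-0.1,0.05],1],[[0,0,0],[0.3,-0.15,0.05],1],[[0,0,0],[0.3,-0.15,0.05],1],[[0,0,0],[0.3,-0.15,0.05],1]]}}

```text
time: 4.92
ee_pos: [0.5392, -0.031, 0.0642]
eef_rot: [3.129, 0.265, 0.004]
contact_force: [-0.9, -1.8, 6.2]
grip_width: 0.0067
```

```bash
python3 look.py 3; python3 ovl.py scene_3 top_3 .659 -.029 .659 -.030
```

```text
t 4.9167 pos [ 0.5392 -0.031   0.0642] yaw 0.16903853358838836 F [-0.8988 -1.8498  6.1693] grip 0.006701460999827363 q6 -0.43225439878358224
turn [ 0.002 -0.002  0.004] shift cm [-8.    3.4   0.31]
```

View pics/O_scene_3_.659-.029.png

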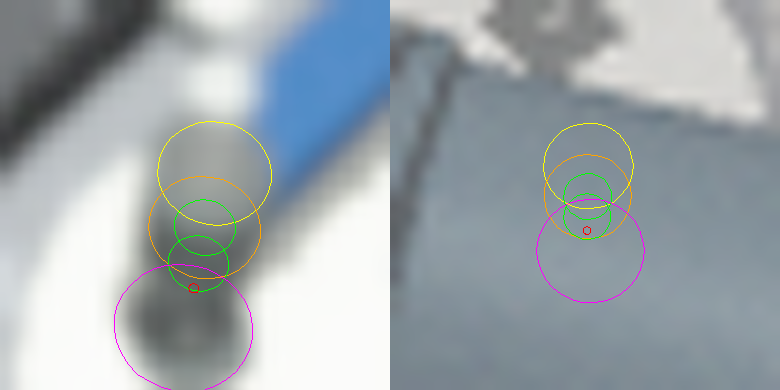

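Emit:
{"op": "apply_moves", "data": {"commands": [[[0,0,0],[0,0,0],0.8],[[0,0,0],[0,0,0],0.6],[[0,0,0],[0,0,0],0.5],[[0,0,0],[0,0,0],0.5],[[0,0,0],[0,0,-4],0.5],[[0,0,0],[0,0,-8],0.5],[[0,0,0],[-2,4,-10],0.5],[[0,0,0],[-2,8,-10],0.5]]}}

```text
time: 5.68
ee_pos: [0.532, -0.1068, 0.1673]
eef_rot: [3.127, 0.273, 0.008]
contact_force: [0.7, 1.1, -1.3]
grip_width: 0.0427
```

```bash
python3 -c "
from h import *
cmd(.486,-.338,.16,1.34)"
```

```text
t 5.6833 pos [ 0.532  -0.1068  0.1673] yaw 0.17425267597343141 F [ 0.6905  1.105  -1.2804] grip 0.042682551293667326 q6 -0.5786463538064198
turn [ 0.005 -0.003 -1.166] shift cm [-8.55 21.97  0.74]
```

Emit:
{"op": "apply_moves", "data": {"commands": [[[0,0,-0.12],[-2,4,0],0.5],[[0,0,-0.24],[-4,8,0],0.5],[[0,0,-0.36],[-6,12,0],0.5],[[0,0,-0.48],[-8.5,16,0],0.5],[[0,0,-0.6],[-8.5,20,0],0.5],[[0,0,-0.72],[-8.5,22,0],0.5],[[0,0,-0.84],[-8.5,22,0.5],0.5],[[0,0,-0.96],[-8.5,22,0.5],0.5]]}}

```text
time: 6.35
ee_pos: [0.4836, -0.3422, 0.1565]
eef_rot: [-2.658, -1.673, 0.001]
contact_force: [-0.1, 1.3, 0.1]
grip_width: 0.0426
```

```bash
python3 look.py 4; python3 ovl.py scene_4 top_4 .659 -.029 .659 -.029; python3 -c "
from h import *
cmd(.486,-.338,.13,1.34)"
```

```text
t 6.35 pos [ 0.4836 -0.3422  0.1565] yaw 1.1234918007317287 F [-0.1123  1.2544  0.0525] grip 0.042556695070410336 q6 -1.9270921792422522
turn [-0.001  0.     0.958] shift cm [ 23.05 -13.01   9.56]
t 6.45 pos [ 0.4839 -0.3397  0.1569] yaw 1.1210753128411908 F [-0.2483  0.1602  0.3467] grip 0.04238994587651884 q6 -1.9218116328228734
turn [-0.001 -0.001 -0.219] shift cm [0.24 0.12 2.69]
```

View pics/O_scene_4_.659-.029.png

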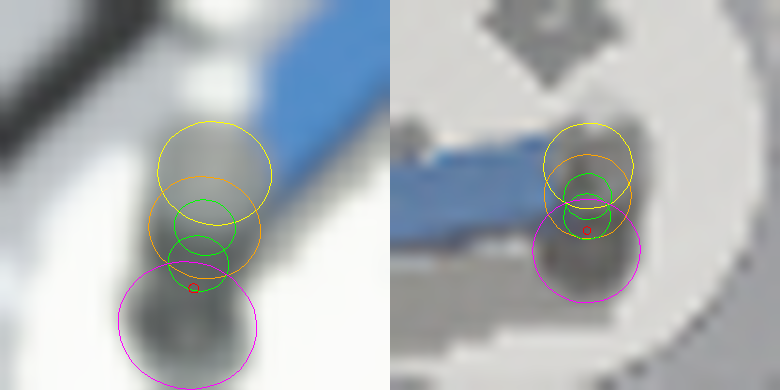

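View pics/top_4.png

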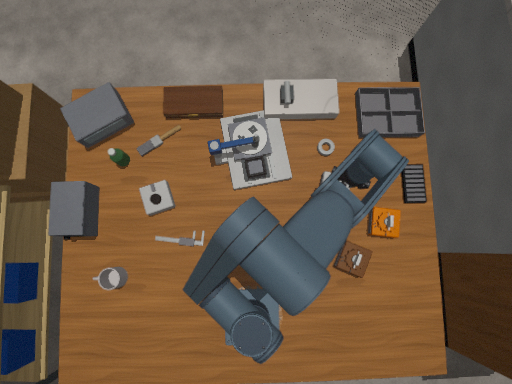

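```bash
python3 - <<'E'
from h import *
b=cv2.imread("pics/top_4.png");
print(b[134:150,248:262,:].mean(2).astype(int))
print((b[134:150,248:262,0].astype(int)-b[134:150,248:262,2]))
print(px('top',[[.659,-.029,.14],[.659,-.029,.115],[.659,-.029,.086]]), px('top',[[.659,-.04,.12],[.659,-.018,.12]]))
a=cv2.imread("pics/scene_4.png")
print(a[228:248,292:306].mean(2).astype(int))
print(px('scene',[[.659,-.029,.14],[.659,-.029,.115],[.659,-.029,.086]]))
E
```

```text
[[187 187 187 187 187 188 178 164 166 178 188 189 187 188]
 [186 187 186 186 186 182 152 164 162 148 166 186 188 188]
 [182 183 182 181 149 110  91 141 121 100 107 184 189 189]
 [130 130 105  81  85  82  78  79  76  81  97 150 190 188]
 [ 81  83  84  85  86  83  61  74  79  81  95 148 188 189]
 [ 82  83  84  83  79  82  51  69  78  85  94 142 190 189]
 [ 84  85  84  88  82  62  50  58  85  82  83 142 191 189]
 [ 86  86  84  89  84  53  62  73  72  65  77 167 188 189]
 [ 81  79  73  67  56  48  51  44  50  49  92 188 189 190]
 [ 65  65  79  61  56  50  46  52  48  53 103 190 189 191]
 [121 124 148 101  52  52  53  59  54  56 108 190 192 193]
 [103 102 102 100  51  52  51  54  51  60 124 192 191 191]
 [102 101 103 100  78  61  54  52  55  86 176 190 190 189]
 [102 102 105 102 103  88  68  73  84 130 192 191 188 189]
 [102 103 103 103  98 102 103 104 119 191 190 189 191 190]
 [106 122 123 123 127 124 124 123 134 189 188 191 190 176]]
[[-6 -6 -5 -6 -5 -5 -5 -3 -4 -4 -5 -6 -6 -5]
 [-6 -5 -6 -5 -6 -5 -2 -1 -3 -1 -4 -6 -5 -6]
 [-4 -5 -5 -4 -1 -1 -2 -3 -3 -2 -1 -4 -5 -5]
 [24 26 49 68 50  3 
[... 1217 characters left out ...]
 121  65  62  70  75  77  72  68  85 113 137]
 [247 242 198 108  58  51  55  57  58  56  66  99 127 161]
 [247 240 192 110  61  50  52  51  51  53  78 122 160 193]
 [245 225 167 110  71  56  53  53  52  66 108 172 222 236]
 [243 209 141  91  63  58  57  55  52  76 149 220 241 245]
 [244 205 124  71  53  53  55  51  51  83 167 233 245 247]
 [245 210 124  63  48  53  61  57  52  77 155 231 245 247]
 [247 231 158  81  53  56  70  64  63  84 149 229 245 248]
 [248 241 194 118  75  64  70  70  81  98 150 229 246 247]
 [249 246 225 158 106  93  88  90  97 116 176 234 246 247]
 [249 248 240 206 145 109 102 110 125 166 223 243 247 248]]
[[299.8089 233.0408]
 [299.1579 236.6669]
 [298.4294 240.7272]]
```

```bash
python3 -c "
from h import *
cmd(.5385,-.036,.15,.167)"
```

```text
t 6.45 pos [ 0.4839 -0.3397  0.1569] yaw 1.1210753128411908 F [-0.2483  0.1602  0.3467] grip 0.04238994587651884 q6 -1.9218116328228734
turn [-0.002  0.     0.954] shift cm [29.72 -8.29  0.73]
```

Emit:
{"op": "apply_moves", "data": {"commands": [[[0,0,0.12],[4,-1.1,0],0.48],[[0,0,0.24],[8,-2.2,0],0.48],[[0,0,0.36],[12,-3.3,0],0.48],[[0,0,0.48],[16,-4.4,0],0.48],[[0,0,0.6],[20,-5.6,0],0.48],[[0,0,0.72],[24,-6.7,0],0.48],[[0,0,0.84],[28,-7.8,0.7],0.48],[[0,0,0.95],[29.7,-8.3,0.7],0.48]]}}

```text
time: 7.12
ee_pos: [0.5385, -0.0328, 0.1508]
eef_rot: [-3.129, -0.275, -0.001]
contact_force: [0.3, -0.2, -0.2]
grip_width: 0.044
```

Emit:
{"op": "apply_moves", "data": {"commands": [[[0,0,0],[0,0,0],0.48]]}}

```text
time: 7.2
ee_pos: [0.5383, -0.0296, 0.1506]
eef_rot: [-3.126, -0.277, 0.001]
contact_force: [0.1, -0.5, 0.2]
grip_width: 0.0444
```

```bash
python3 -c "
from h import *
cmd(.5385,-.034,.064,.167)"
```

```text
t 7.2 pos [ 0.5383 -0.0296  0.1506] yaw 0.17672341635528394 F [ 0.0966 -0.463   0.2267] grip 0.044359954179353955 q6 -0.44155317750763723
turn [-0.003  0.     0.01 ] shift cm [-0.05  0.46  8.65]
```

Emit:
{"op": "apply_moves", "data": {"commands": [[[0,0,0.01],[0,0.4,4],0.48],[[0,0,0.01],[0,0.4,7],0.48],[[0,0,0.01],[0,0.4,8.4],0.48],[[0,0,0.01],[0,0.4,8.5],0.48],[[0,0,0.01],[0,0.4,8.5],0.7],[[0,0,0.01],[0,0.4,8.5],0.9],[[0,0,0.01],[0,0.4,8.5],1],[[0,0,0.01],[0,0.4,8.5],1]]}}

```text
time: 7.87
ee_pos: [0.5407, -0.0405, 0.0676]
eef_rot: [3.129, 0.272, 0.005]
contact_force: [-0.9, 0.4, 3.4]
grip_width: 0.007
```

Emit:
{"op": "apply_moves", "data": {"commands": [[[0,0,0],[0,0,0],1],[[0,0,0],[0,0,0],1]]}}

```text
time: 8.03
ee_pos: [0.5407, -0.0405, 0.0675]
eef_rot: [3.128, 0.272, 0.005]
contact_force: [-0.1, -0.1, 7.1]
grip_width: 0.0067
```

```bash
python3 look.py 5; python3 ovl.py scene_5 top_5 .659 -.032 .659 -.029;
```

```text
t 8.0333 pos [ 0.5407 -0.0405  0.0675] yaw 0.17352722647199437 F [-0.0731 -0.06    7.0704] grip 0.00667677409714096 q6 -0.453980413124263
turn [ 0.002 -0.003  0.009] shift cm [-8.01  2.4   0.63]
```

View pics/O_scene_5_.659-.032.png

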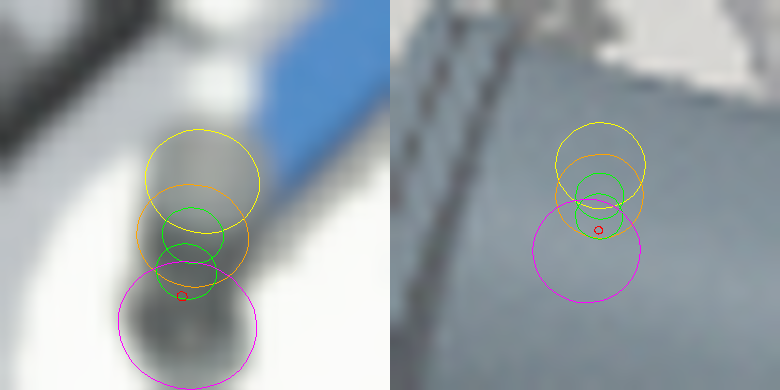

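Emit:
{"op": "apply_moves", "data": {"commands": [[[0,0,0],[0,0.1,0],1],[[0,0,0],[0,0.25,0],1],[[0,0,0],[0,0.25,0],1],[[0,0,0],[0,0.25,0],1]]}}

```text
time: 8.47
ee_pos: [0.5411, -0.0427, 0.0675]
eef_rot: [3.129, 0.272, 0.005]
contact_force: [-0.6, 1.2, 6.9]
grip_width: 0.0066
```

```bash
python3 look.py 6; python3 ovl.py scene_6 top_6 .6585 -.0305 .6585 -.0305;
```

```text
t 8.4667 pos [ 0.5411 -0.0427  0.0675] yaw 0.1734550434456958 F [-0.5816  1.1875  6.8818] grip 0.006638986328002531 q6 -0.45826692931995816
turn [ 0.001 -0.003  0.008] shift cm [-8.01  2.18  0.63]
```

View pics/O_scene_6_.6585-.0305.png

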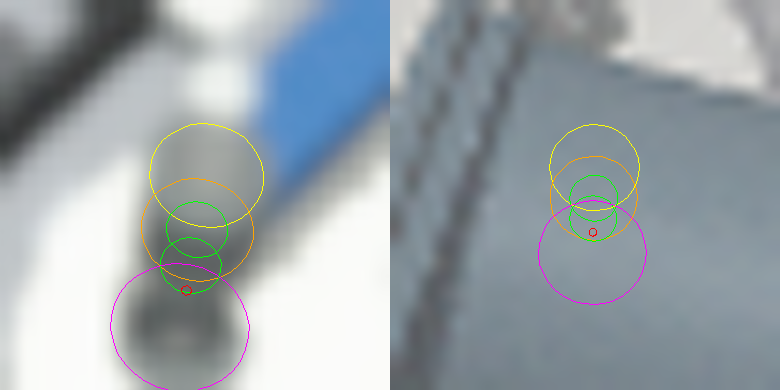

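Emit:
{"op": "apply_moves", "data": {"commands": [[[0,0,0],[0,0,0],0.8],[[0,0,0],[0,0,0],0.6],[[0,0,0],[0,0,0],0.5],[[0,0,0],[0,0,0],0.5],[[0,0,0],[0,0,-4],0.5],[[0,0,0],[0,0,-8],0.5],[[0,0,0],[-2,4,-9],0.5],[[0,0,-0.1],[-3,8,-9],0.5]]}}

```text
time: 9.23
ee_pos: [0.5259, -0.1223, 0.1596]
eef_rot: [3.108, 0.436, 0.008]
contact_force: [0.5, -0.1, -0.4]
grip_width: 0.0427
```

```bash
python3 -c "
from h import *
cmd(.486,-.338,.15,1.34)"
```

```text
t 9.2333 pos [ 0.5259 -0.1223  0.1596] yaw 0.2787900299857968 F [ 0.4587 -0.1035 -0.3867] grip 0.04266817585276856 q6 -0.714359440660275
turn [ 0.006 -0.002 -1.061] shift cm [-9.78 19.63  0.98]
```

Emit:
{"op": "apply_moves", "data": {"commands": [[[0,0,-0.12],[-2,4,0],0.5],[[0,0,-0.24],[-4,8,0],0.5],[[0,0,-0.36],[-6,12,0],0.5],[[0,0,-0.48],[-8,16,0],0.5],[[0,0,-0.6],[-9.8,19.6,0],0.5],[[0,0,-0.72],[-9.8,19.6,0],0.5],[[0,0,-0.84],[-9.8,19.6,0],0.5],[[0,0,-0.96],[-9.8,19.6,0],0.5]]}}

```text
time: 9.9
ee_pos: [0.4822, -0.3402, 0.1551]
eef_rot: [-2.559, -1.821, 0.0]
contact_force: [0.1, 0.3, -0.9]
grip_width: 0.0425
```

Emit:
{"op": "apply_moves", "data": {"commands": [[[0,0,-0.1],[0,0,1],0.5],[[0,0,-0.1],[0,0,1],0.5]]}}

```text
time: 10.07
ee_pos: [0.4821, -0.3378, 0.144]
eef_rot: [-2.463, -1.945, 0.001]
contact_force: [-0.0, 0.9, 0.1]
grip_width: 0.043
```

```bash
python3 look.py 7; python3 ovl.py scene_7 top_7 .6585 -.0305 .6585 -.0305;python3 - <<'E'
from h import *
cmd(.486,-.338,.078,1.34)
a=cv2.imread("pics/scene_7.png");b=cv2.imread("pics/top_7.png")
cv2.imwrite("pics/N.png",np.hstack([cv2.resize(a[215:285,150:220],(400,400),interpolation=cv2.INTER_CUBIC),cv2.resize(b[150:220,300:370],(400,400),interpolation=cv2.INTER_CUBIC)]))
E
```

```text
t 10.0667 pos [ 0.4821 -0.3378  0.144 ] yaw 1.3365411397688853 F [-0.0446  0.9123  0.1493] grip 0.04304405541113351 q6 -2.136976776960671
turn [-0.003  0.     1.172] shift cm [24.88 -7.57  8.36]
t 10.1667 pos [ 0.4827 -0.3378  0.1452] yaw 1.3305416690545382 F [ 0.085   0.3516 -0.8095] grip 0.04258787446071011 q6 -2.1302531753204677
turn [-0.001 -0.001 -0.009] shift cm [0.05 0.33 6.72]
```

View pics/N.png

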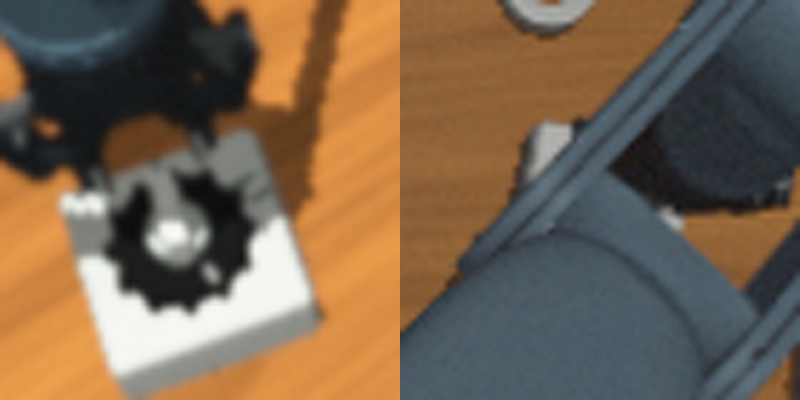

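View pics/O_scene_7_.6585-.0305.png

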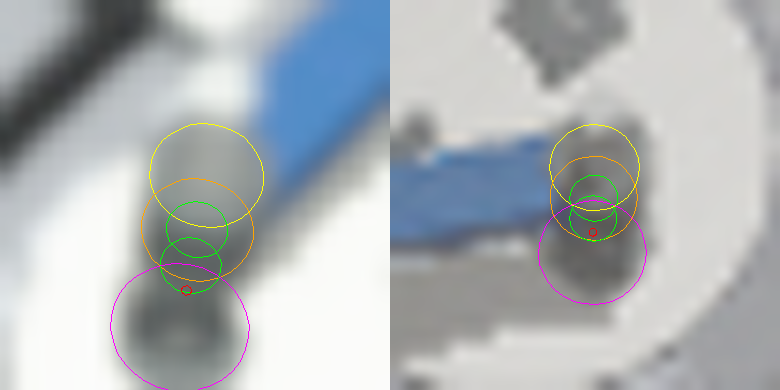

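Both views show the mark centred under the tip, to about 1 mm. The gripper straddles the knob bar. Descending to the knob.

Emit:
{"op": "apply_moves", "data": {"commands": [[[0,0,-0.01],[0,0.3,3],0.5],[[0,0,-0.01],[0,0.3,5],0.5],[[0,0,-0.01],[0,0.3,6.3],0.5],[[0,0,-0.01],[0,0.3,6.5],0.5],[[0,0,-0.01],[0,0.3,6.5],0.5]]}}

```text
time: 10.58
ee_pos: [0.4858, -0.3383, 0.0802]
eef_rot: [-2.459, -1.953, 0.0]
contact_force: [-0.2, -0.3, 0.5]
grip_width: 0.0424
```

```bash
python3 look.py 8; python3 - <<'E'
from h import *
cmd(.486,-.338,.079,1.34)
a=cv2.imread("pics/scene_8.png")
cv2.imwrite("pics/N2.png",cv2.resize(a[215:285,150:220],(560,560),interpolation=cv2.INTER_CUBIC))
E
```

```text
t 10.5833 pos [ 0.4858 -0.3383  0.0802] yaw 1.342293046874399 F [-0.1904 -0.2618  0.525 ] grip 0.04235406981805101 q6 -2.1388408487845485
turn [-0.002  0.     1.177] shift cm [24.9  -7.82  1.96]
t 10.6833 pos [ 0.4867 -0.3393  0.0819] yaw 1.3429989453518756 F [-0.1495  0.9521  0.7151] grip 0.042591606037254155 q6 -2.139613910209922
turn [0.001 0.001 0.003] shift cm [ 0.11 -0.1   0.29]
```

View pics/N2.png

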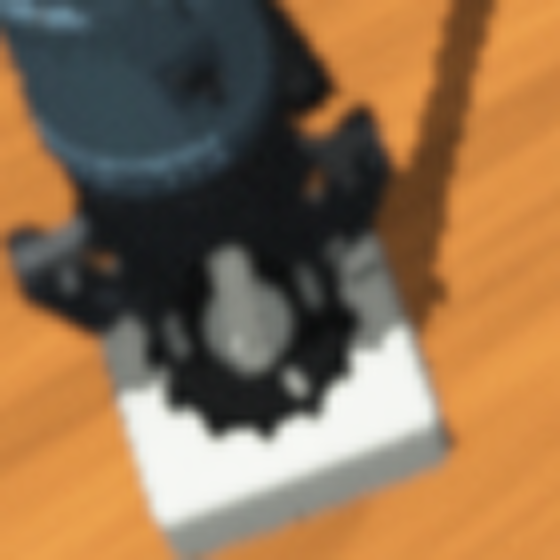

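Emit:
{"op": "apply_moves", "data": {"commands": [[[0,0,0],[0.1,0,0],0.7],[[0,0,0],[0.1,0,0],0.85],[[0,0,0],[0.1,0,0],1],[[0,0,0],[0.1,0,0],1],[[0,0,0],[0.1,0,0],1]], "force": 30}}

```text
time: 11.1
ee_pos: [0.487, -0.3389, 0.0821]
eef_rot: [2.457, 1.954, 0.0]
contact_force: [0.1, -1.4, 5.4]
grip_width: 0.0113
```

Emit:
{"op": "apply_moves", "data": {"commands": [[[0,0,0.1],[0,0,0],1],[[0,0,0.2],[0,0,0],1],[[0,0,0.3],[0,0,0],1],[[0,0,0.4],[0,0,0],1],[[0,0,0.5],[0,0,0],1],[[0,0,0.6],[0,0,0],1]]}}

```text
time: 11.6
ee_pos: [0.4869, -0.3389, 0.082]
eef_rot: [2.927, 1.133, 0.001]
contact_force: [-1.2, -1.7, 6.7]
grip_width: 0.0111
```

```bash
python3 look.py 9; python3 - <<'E'
from h import *
cmd(.486,-.338,.079,.14)
a=cv2.imread("pics/scene_9.png")
cv2.imwrite("pics/N3.png",cv2.resize(a[215:285,150:220],(560,560),interpolation=cv2.INTER_CUBIC))
E
```

```text
t 11.6 pos [ 0.4869 -0.3389  0.082 ] yaw 0.7388720763387925 F [-1.1516 -1.6905  6.6689] grip 0.011126389713090865 q6 -1.5343860984501014
turn [ 0.003 -0.001  0.574] shift cm [ 16.03 -20.71   2.04]
t 11.7 pos [ 0.4869 -0.339   0.0821] yaw 0.7402290088073595 F [-0.2612 -1.5026  5.5476] grip 0.011280919082944929 q6 -1.5357644677761861
turn [ 0.003 -0.001  0.6  ] shift cm [-0.   -0.13  0.31]
```

View pics/N3.png

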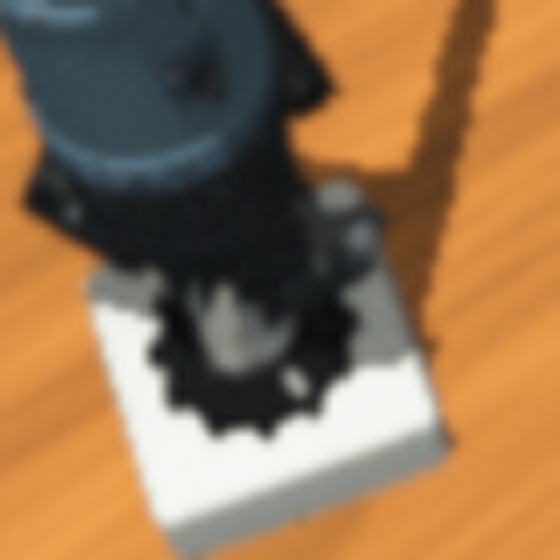

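The ring mark is unmoved at (295,380) in both pictures, so the ring is staying put. Continuing to 1.2 rad and holding there.

Emit:
{"op": "apply_moves", "data": {"commands": [[[0,0,0.1],[0,0,0],1],[[0,0,0.2],[0,0,0],1],[[0,0,0.3],[0,0,0],1],[[0,0,0.4],[0,0,0],1],[[0,0,0.5],[0,0,0],1],[[0,0,0.6],[0,0,0],1],[[0,0,0.6],[0,0,0],1],[[0,0,0.6],[0,0,0],1]]}}

```text
time: 12.37
ee_pos: [0.4869, -0.339, 0.082]
eef_rot: [3.131, 0.224, 0.002]
contact_force: [-0.4, -2.2, 6.7]
grip_width: 0.0108
```

Emit:
{"op": "apply_moves", "data": {"commands": [[[0,0,0],[0,0,0],1],[[0,0,0],[0,0,0],1],[[0,0,0],[0,0,0],1]]}}

```text
time: 12.62
ee_pos: [0.4869, -0.339, 0.082]
eef_rot: [3.131, 0.225, 0.002]
contact_force: [-0.4, -1.0, 6.2]
grip_width: 0.0111
```

```bash
python3 look.py 10; python3 - <<'E'
from h import *
cmd(.486,-.338,.079,.14)
a=cv2.imread("pics/scene_10.png");b=cv2.imread("pics/top_10.png")
cv2.imwrite("pics/N4.png",np.hstack([cv2.resize(a[215:285,150:220],(400,400),interpolation=cv2.INTER_CUBIC),cv2.resize(a[210:260,275:325],(400,400),interpolation=cv2.INTER_CUBIC)]))
E
```

```text
t 12.6167 pos [ 0.4869 -0.339   0.082 ] yaw 0.14359242623224225 F [-0.3954 -1.0306  6.1743] grip 0.011144269984808471 q6 -0.9391441048425858
turn [ 0.003 -0.001 -0.021] shift cm [  1.67 -26.13   2.04]
t 12.7167 pos [ 0.4869 -0.339   0.0821] yaw 0.1436021687378546 F [-0.1952 -1.4846  6.4396] grip 0.01089137379175461 q6 -0.9391641629449196
turn [ 0.003 -0.001  0.004] shift cm [-0.07 -0.11  0.31]
```

View pics/N4.png

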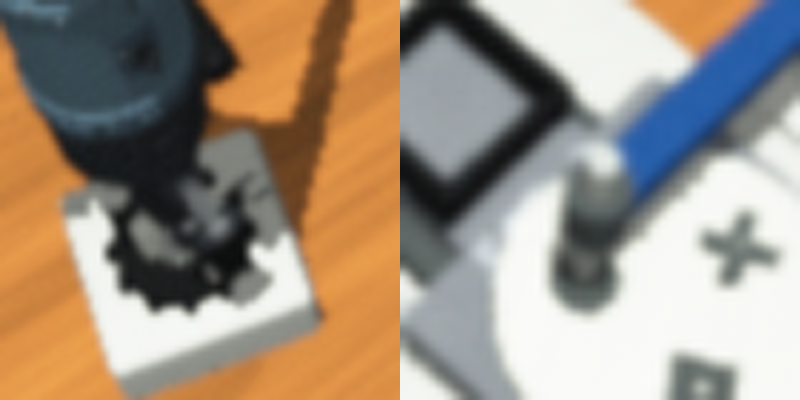

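```bash
python3 - <<'E'
from h import *
o=[]
for n in ("scene_7","scene_10"):
    a=cv2.imread(f"pics/{n}.png")[232:252,288:308].astype(float)
    o.append(cv2.resize(np.clip(((a/255)**.5)*255,0,255).astype(np.uint8),(400,400),interpolation=cv2.INTER_CUBIC))
cv2.imwrite("pics/P.png",np.hstack(o))
print((px('scene',[[.6585,-.0305,.068],[.6585,-.0305,.071]])-[288,232]+.5)*20)
E
```

```text
[[199.9797 236.2312]
 [201.4088 228.1629]]
```

View pics/P.png

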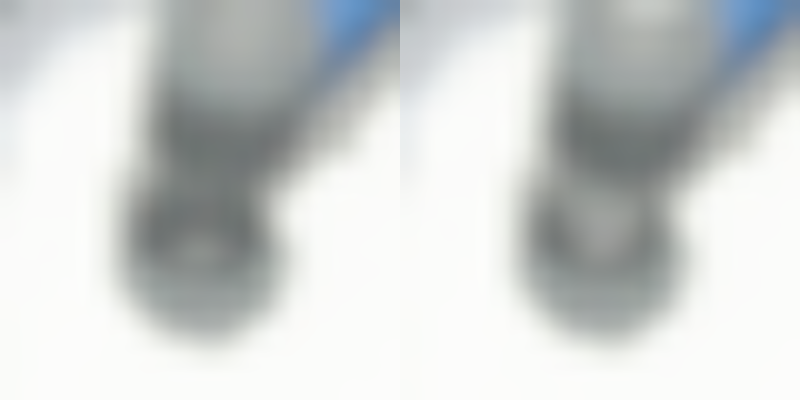

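The lowered cone (right half) ends on the mark's bright dot at about (203,245), so the alignment is good. Turning back to the single tick.

Emit:
{"op": "apply_moves", "data": {"commands": [[[0,0,-0.1],[0,0,0],1],[[0,0,-0.2],[0,0,0],1],[[0,0,-0.3],[0,0,0],1],[[0,0,-0.4],[0,0,0],1],[[0,0,-0.5],[0,0,0],1],[[0,0,-0.6],[0,0,0],1],[[0,0,-0.6],[0,0,0],1]]}}

```text
time: 13.3
ee_pos: [0.4869, -0.339, 0.082]
eef_rot: [2.921, 1.148, 0.001]
contact_force: [0.4, -2.6, 6.5]
grip_width: 0.0117
```

Emit:
{"op": "apply_moves", "data": {"commands": [[[0,0,-0.1],[0,0,0],1],[[0,0,-0.2],[0,0,0],1],[[0,0,-0.3],[0,0,0],1],[[0,0,-0.4],[0,0,0],1],[[0,0,-0.5],[0,0,0],1],[[0,0,-0.6],[0,0,0],1],[[0,0,-0.6],[0,0,0],1],[[0,0,-0.6],[0,0,0],1]]}}

```text
time: 13.97
ee_pos: [0.4869, -0.3389, 0.082]
eef_rot: [2.456, 1.954, 0.0]
contact_force: [-0.1, -3.0, 6.9]
grip_width: 0.0111
```

Emit:
{"op": "apply_moves", "data": {"commands": [[[0,0,0],[0,0,0],1],[[0,0,0],[0,0,0],1],[[0,0,0],[0,0,0],0.8],[[0,0,0],[0,0,0],0.6],[[0,0,0],[0,0,0],0.5],[[0,0,0],[0,0,0],0.5],[[0,0,0],[0,0,-4],0.5],[[0,0,0],[0,0,-7],0.5]]}}

```text
time: 14.63
ee_pos: [0.4854, -0.3368, 0.1502]
eef_rot: [-2.455, -1.953, 0.001]
contact_force: [2.5, -1.5, 1.1]
grip_width: 0.0426
```

```bash
python3 look.py 11; python3 ovl.py scene_11 top_11 .6585 -.0305 .6585 -.0305; python3 - <<'E'
from h import *
cmd(.5395,-.041,.15,.167)
a=cv2.imread("pics/scene_11.png");b=cv2.imread("pics/top_11.png")
cv2.imwrite("pics/N5.png",np.hstack([cv2.resize(a[215:285,150:220],(400,400),interpolation=cv2.INTER_CUBIC),cv2.resize(b[120:190,225:295],(400,400),interpolation=cv2.INTER_CUBIC)]))
E
```

```text
t 14.6333 pos [ 0.4854 -0.3368  0.1502] yaw 1.343865056450768 F [ 2.5294 -1.531   1.0533] grip 0.04255153859790166 q6 -2.1393328400293465
turn [-0.005 -0.     1.179] shift cm [24.76 -7.67  9.02]
t 14.7333 pos [ 0.4888 -0.3401  0.156 ] yaw 1.3440736432973852 F [ 0.4197 -0.2548  0.1516] grip 0.042998954929883114 q6 -2.139351905847411
turn [ 0.01  -0.     1.177] shift cm [30.29 -1.78  0.44]
```

View pics/N5.png

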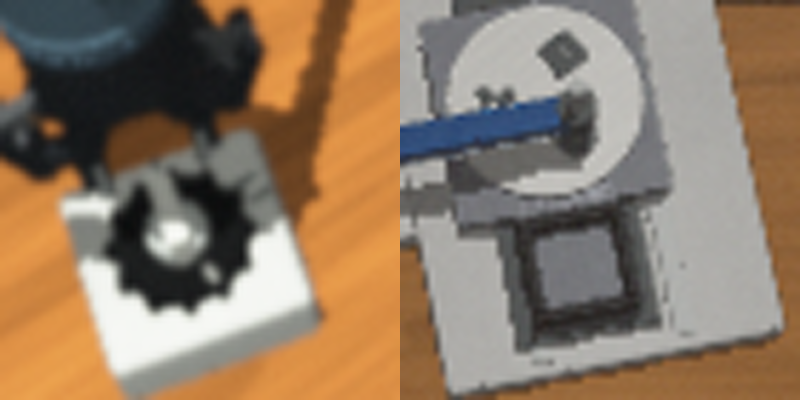

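View pics/O_scene_11_.6585-.0305.png

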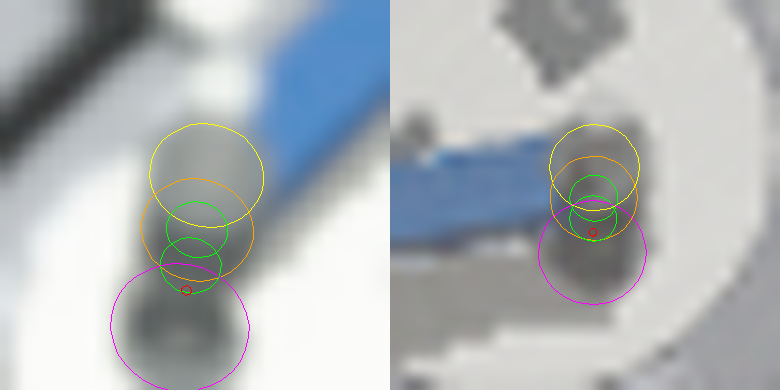

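Emit:
{"op": "apply_moves", "data": {"commands": [[[0,0,0.12],[4,-0.2,0],0.48],[[0,0,0.24],[8,-0.5,0],0.48],[[0,0,0.36],[12,-0.7,0],0.48],[[0,0,0.48],[16,-1,0],0.48],[[0,0,0.6],[20,-1.2,0],0.48],[[0,0,0.72],[24,-1.4,0.4],0.48],[[0,0,0.84],[28,-1.6,0.4],0.48],[[0,0,0.96],[30.2,-1.8,0.4],0.48]]}}

```text
time: 15.4
ee_pos: [0.5362, -0.0367, 0.1459]
eef_rot: [-3.079, -0.619, 0.002]
contact_force: [-0.1, 0.5, -0.1]
grip_width: 0.0446
```

Emit:
{"op": "apply_moves", "data": {"commands": [[[0,0,0.12],[0,0,0],0.48],[[0,0,0.22],[0,0,0],0.48],[[0,0,0.22],[0,0,0],0.48]]}}

```text
time: 15.65
ee_pos: [0.5363, -0.0384, 0.1461]
eef_rot: [-3.128, -0.283, 0.002]
contact_force: [0.0, 0.2, -0.6]
grip_width: 0.0447
```

```bash
python3 -c "
from h import *
cmd(.5400,-.041,.066,.167)"
```

```text
t 15.65 pos [ 0.5363 -0.0384  0.1461] yaw 0.1801708125844436 F [ 0.0477  0.1806 -0.5808] grip 0.04465559685622257 q6 -0.45924405162040316
turn [-0.001  0.001  0.013] shift cm [0.33 0.33 8.01]
```

Emit:
{"op": "apply_moves", "data": {"commands": [[[0,0,0.01],[0.3,0.3,4],0.48],[[0,0,0.01],[0.3,0.3,6.5],0.48],[[0,0,0.01],[0.3,0.3,7.8],0.48],[[0,0,0.01],[0.3,0.3,8],0.48],[[0,0,0.01],[0.3,0.3,8],0.7],[[0,0,0.01],[0.3,0.3,8],0.9],[[0,0,0.01],[0.3,0.3,8],1],[[0,0,0.01],[0.3,0.3,8],1]], "force": 40}}

```text
time: 16.32
ee_pos: [0.5412, -0.0424, 0.0681]
eef_rot: [3.129, 0.27, 0.004]
contact_force: [0.4, -1.2, 1.2]
grip_width: 0.0069
```

Emit:
{"op": "apply_moves", "data": {"commands": [[[0,0,0],[0,0,0],1],[[0,0,0],[0,0,0],1]]}}

```text
time: 16.48
ee_pos: [0.5412, -0.0424, 0.0681]
eef_rot: [3.129, 0.27, 0.004]
contact_force: [-0.3, -1.5, 6.5]
grip_width: 0.0066
```

```bash
python3 -c "
from h import *
cmd(.5400,-.041,.066,.167)"
```

```text
t 16.4833 pos [ 0.5412 -0.0424  0.0681] yaw 0.17203719752414398 F [-0.3475 -1.4902  6.4534] grip 0.006616933522526447 q6 -0.45550584642100944
turn [ 0.001 -0.002  0.005] shift cm [-0.09 -0.16  0.21]
```

Emit:
{"op": "apply_moves", "data": {"commands": [[[0,0,0],[-1,-0.05,0],1],[[0,0,0],[-2,-0.1,0],1],[[0,0,0],[-3,-0.15,0],1],[[0,0,0],[-4,-0.2,0],1],[[0,0,0],[-5,-0.25,0],1],[[0,0,0],[-6.1,-0.3,0],1],[[0,0,0],[-6.1,-0.3,0],1],[[0,0,0],[-6.1,-0.3,0],1]]}}

```text
time: 17.15
ee_pos: [0.4788, -0.0499, 0.068]
eef_rot: [3.129, 0.269, 0.001]
contact_force: [-1.7, -2.0, 9.6]
grip_width: 0.0073
```

```bash
python3 look.py 12; python3 ovl.py scene_12 top_12 .6585 -.0305 .6585 -.0305;python3 -c "
from h import *
cmd(.4807,-.0497,.068,.172)"
```

```text
t 17.15 pos [ 0.4788 -0.0499  0.068 ] yaw 0.1716739404794006 F [-1.652  -1.97    9.6133] grip 0.007294955280170096 q6 -0.5068378508221135
turn [ 0.001 -0.001  0.007] shift cm [-1.75  2.55  0.7 ]
t 17.25 pos [ 0.4791 -0.0498  0.068 ] yaw 0.17186710829573523 F [-2.5874 -0.9279 11.4345] grip 0.006972182368348707 q6 -0.5067945376918421
turn [ 0.001 -0.001 -0.   ] shift cm [ 0.16  0.01 -0.  ]
```

View pics/O_scene_12_.6585-.0305.png

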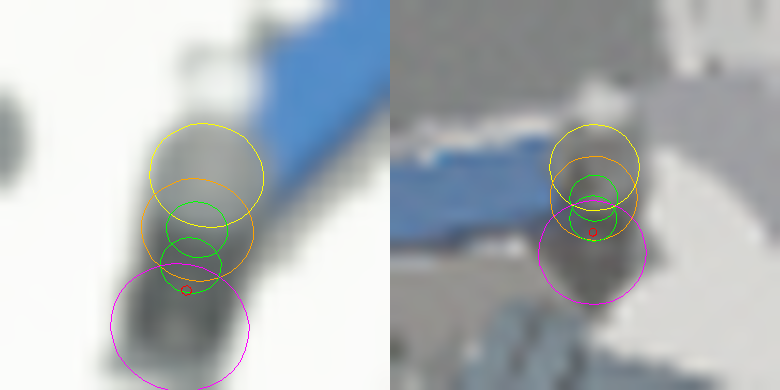

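View pics/L12.png

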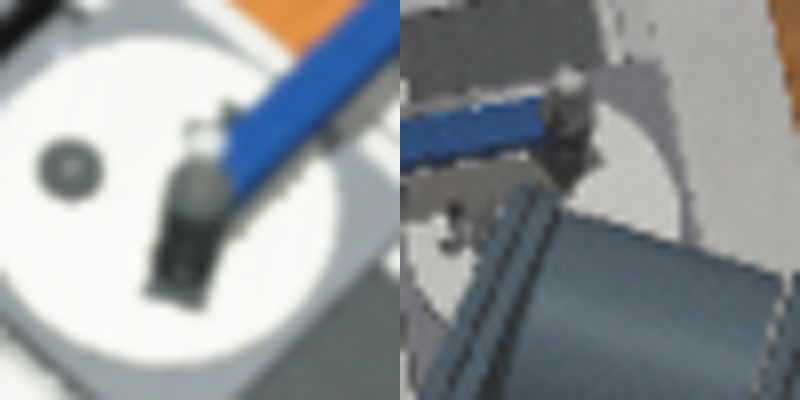

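```bash
python3 -c "
from h import *
print(w('scene',283.56,230.56,.068), w('scene',286+180.5/15-.5,222+318.5/15-.5,.068))"
```

```text
[ 0.5999 -0.0393  0.068 ] [ 0.6571 -0.0292  0.068 ]
```

Emit:
{"op": "apply_moves", "data": {"commands": [[[0,0,0],[0.1,0,0],1],[[0,0,0],[0.1,0,0],0.8],[[0,0,0],[0.1,0,0],0.6],[[0,0,0],[0.1,0,0],0.5],[[0,0,0],[0.1,0,0],0.5],[[0,0,0],[0,0,-4],0.5],[[0,0,0],[0,0,-8],0.5],[[0,0,0],[0,4,-9],0.5]]}}

```text
time: 17.92
ee_pos: [0.4872, -0.0846, 0.1613]
eef_rot: [-3.128, -0.278, -0.007]
contact_force: [1.0, -0.2, 0.2]
grip_width: 0.0427
```

Emit:
{"op": "apply_moves", "data": {"commands": [[[0,0,-0.12],[0,4,0],0.5],[[0,0,-0.24],[0,8,0],0.5],[[0,0,-0.36],[0,12,0],0.5],[[0,0,-0.48],[0,16,0],0.5],[[0,0,-0.6],[-2,20,0],0.5],[[0,0,-0.72],[-2,22,0],0.5],[[0,0,-0.84],[-2,22,0],0.5],[[0,0,-0.96],[-2,22,0],0.5]]}}

```text
time: 18.58
ee_pos: [0.5035, -0.3109, 0.1558]
eef_rot: [-2.648, -1.688, 0.001]
contact_force: [-0.7, 0.5, -0.5]
grip_width: 0.0429
```

```bash
python3 look.py 13; python3 ovl.py scene_13 top_13 .6585 -.0305 .6585 -.0305;python3 - <<'E'
from h import *
cmd(.4869,-.339,.15,1.343)
for n,z in (("scene0",0),("scene_1",0),("scene_13",0)):
  # round mark: dark blob centroid on plate
  im=cv2.imread(f"pics/{n}.png",0)
  for guess in ({"scene0":[.587,-.0727],"scene_1":[.681,.0235],"scene_13":[.598,-.0378]}[n],):
    c=px('scene',[*guess,.068])[0].round().astype(int);r=7
    p=255-im[c[1]-r:c[1]+r+1,c[0]-r:c[0]+r+1].astype(float);p[p<30]=0
    yy,xx=np.mgrid[-r:r+1,-r:r+1];m=p.sum();u=c[0]+(xx*p).sum()/m;v=c[1]+(yy*p).sum()/m
    print(n,u,v,w('scene',u,v,.068))
E
```

```text
t 18.5833 pos [ 0.5035 -0.3109  0.1558] yaw 1.1347180956592244 F [-0.7159  0.4792 -0.4781] grip 0.042895174842761695 q6 -1.8761920228142663
turn [-0.001  0.     0.97 ] shift cm [ 19.52 -13.23   9.5 ]
t 18.6833 pos [ 0.5037 -0.3093  0.1559] yaw 1.1319741474043303 F [ 0.5422 -0.2094 -0.5798] grip 0.043069251684950516 q6 -1.8713110624809544
turn [-0.002 -0.001 -0.211] shift cm [-3.4  -0.26  0.59]
scene0 272.2445397293314 233.3002813881817 [ 0.5872 -0.0733  0.068 ]
scene_1 315.27186761229314 238.3866036249015 [0.6769 0.0238 0.068 ]
scene_13 283.67590065502185 231.0694596069869 [ 0.6015 -0.04    0.068 ]
```

View pics/O_scene_13_.6585-.0305.png

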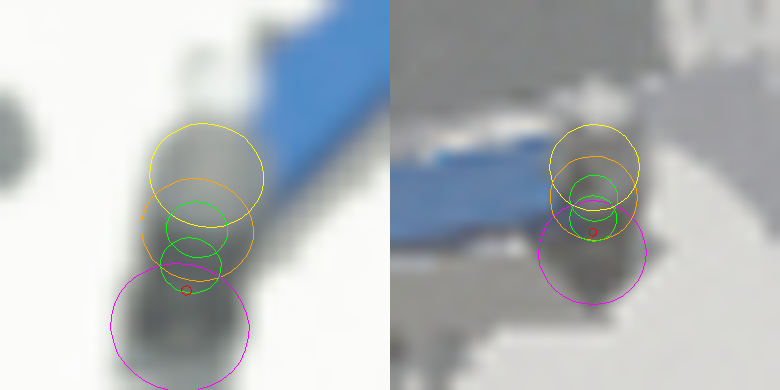

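View pics/L13.png

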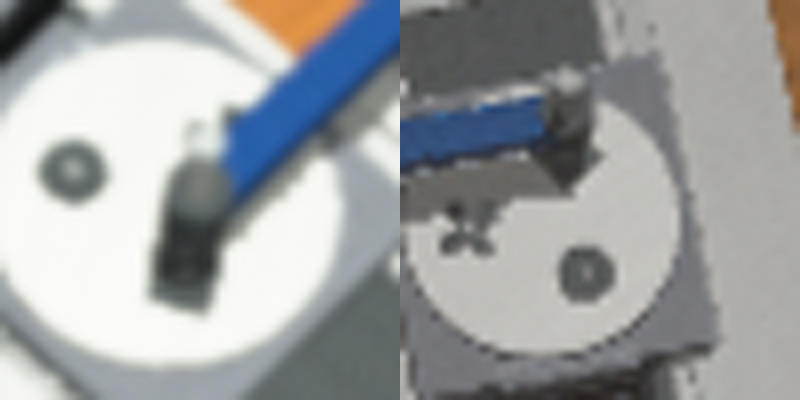

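```bash
python3 - <<'E'
from h import *
r1=w('scene',275+72.5/8-.5,210+171.5/8-.5,.068); r2=w('top',235+185.5/8-.5,125+271.5/8-.5,.068)
print(r1,r2, r1+[.0605,.0073,0],r2+[.0605,.0073,0])
# refine centroids w/ annulus template: dark centroid in top
for n,c,u,v in (("top_13","top",257.7,158.4),("scene_13","scene",283.6,231),("top0","top",None,None),("scene0","scene",272.3,233.2)):
    if u is None: u,v=px('top',[.5868,-.0727,.068])[0]
    im=cv2.imread(f"pics/{n}.png",0);r=5;cu,cv_=int(round(u)),int(round(v))
    p=im[cv_-r:cv_+r+1,cu-r:cu+r+1].astype(float);p=np.clip(np.median(np.r_[p[0],p[-1],p[:,0],p[:,-1]])-10-p,0,None)
    yy,xx=np.mgrid[-r:r+1,-r:r+1];k=(xx**2+yy**2)<=(r+.3)**2;p=p*k;m=p.sum();uu=cu+(xx*p).sum()/m;vv=cv_+(yy*p).sum()/m
    print(n,uu,vv,w(c,uu,vv,.068))
sq=cv2.imread("pics/scene0.png",0)
for n,c,X in (("scene0","scene",[.6475,-.0654,.068]),("top0","top",[.6475,-.0654,.068])):
    u,v=px(c,X)[0];im=cv2.imread(f"pics/{n}.png",0);r=5;cu,cv_=int(round(u)),int(round(v))
    p=im[cv_-r:cv_+r+1,cu-r:cu+r+1].astype(float);p=np.clip(np.median(np.r_[p[0],p[-1],p[:,0],p[:,-1]])-10-p,0,None)
    yy,xx=np.mgrid[-r:r+1,-r:r+1];k=(xx**2+yy**2)<=(r+.3)**2;p=p*k;m=p.sum();uu=cu+(xx*p).sum()/m;vv=cv_+(yy*p).sum()/m
    print("sq",n,uu,vv,w(c,uu,vv,.068))
E
```

```text
[ 0.6009 -0.0401  0.068 ] [ 0.6017 -0.0394  0.068 ] [ 0.6614 -0.0328  0.068 ] [ 0.6622 -0.0321  0.068 ]
top_13 257.7183137911781 158.72613065326632 [ 0.6005 -0.0394  0.068 ]
scene_13 283.6771970132108 231.07138754410437 [ 0.6015 -0.04    0.068 ]
top0 266.38236929922135 162.07258064516128 [ 0.5864 -0.0726  0.068 ]
scene0 272.29006384023575 233.3111802258962 [ 0.5873 -0.0732  0.068 ]
sq scene0 286.0795909293019 246.7882021639247 [ 0.6476 -0.0657  0.068 ]
sq top0 263.82556625878675 147.14162978391045 [ 0.6464 -0.0646  0.068 ]
```

```bash
python3 -c "
from h import *
cmd(.4805,-.050,.15,.170)"
```

```text
t 18.6833 pos [ 0.5037 -0.3093  0.1559] yaw 1.1319741474043303 F [ 0.5422 -0.2094 -0.5798] grip 0.043069251684950516 q6 -1.8713110624809544
turn [-0.002  0.     0.962] shift cm [ 22.49 -13.12   0.63]
```

Emit:
{"op": "apply_moves", "data": {"commands": [[[0,0,0.12],[3.3,-2,0],0.48],[[0,0,0.24],[6.6,-4,0],0.48],[[0,0,0.36],[10,-6,0],0.48],[[0,0,0.48],[13.5,-8,0],0.48],[[0,0,0.6],[17,-10,0],0.48],[[0,0,0.72],[20,-12,0.5],0.48],[[0,0,0.84],[22.5,-13.1,0.6],0.48],[[0,0,0.96],[22.5,-13.1,0.6],0.48]]}}

```text
time: 19.35
ee_pos: [0.4794, -0.044, 0.1502]
eef_rot: [-3.128, -0.26, 0.003]
contact_force: [-0.6, -1.2, -0.4]
grip_width: 0.0446
```

Emit:
{"op": "apply_moves", "data": {"commands": [[[0,0,0],[0,0,0],0.48],[[0,0,0],[0,0,0],0.48]]}}

```text
time: 19.52
ee_pos: [0.4813, -0.0492, 0.1508]
eef_rot: [3.129, 0.274, 0.0]
contact_force: [-0.4, 0.9, -0.9]
grip_width: 0.0443
```

```bash
python3 -c "
from h import *
cmd(.4805,-.050,.066,.170)"
```

```text
t 19.5167 pos [ 0.4813 -0.0492  0.1508] yaw 0.17450282875405518 F [-0.4107  0.8764 -0.8659] grip 0.0442828861633593 q6 -0.5070718442940542
turn [ 0.    -0.     0.005] shift cm [-0.1   0.06  8.48]
```

Emit:
{"op": "apply_moves", "data": {"commands": [[[0,0,0],[-0.1,0.1,4],0.48],[[0,0,0],[-0.1,0.1,7],0.48],[[0,0,0],[-0.1,0.1,8.3],0.48],[[0,0,0],[-0.1,0.1,8.4],0.48],[[0,0,0],[-0.1,0.1,8.4],0.7],[[0,0,0],[-0.1,0.1,8.4],0.9],[[0,0,0],[-0.1,0.1,8.4],1],[[0,0,0],[-0.1,0.1,8.4],1]]}}

```text
time: 20.18
ee_pos: [0.4817, -0.0517, 0.0682]
eef_rot: [3.128, 0.269, 0.004]
contact_force: [0.7, -1.3, 1.7]
grip_width: 0.0067
```

Emit:
{"op": "apply_moves", "data": {"commands": [[[0,0,0],[0,0,0],1],[[0,0,0],[0,0,0],1]]}}

```text
time: 20.35
ee_pos: [0.4817, -0.0516, 0.0681]
eef_rot: [3.128, 0.27, 0.004]
contact_force: [-0.8, -2.1, 6.9]
grip_width: 0.0067
```

```bash
cat > rnd.py <<'E'
from h import *
import sys
cmd(.4807,-.0497,.068,.172)
im3=robot.camera('scene');im=cv2.cvtColor(im3,cv2.COLOR_RGB2GRAY)
u,v=map(float,sys.argv[2:4]);cv2.imwrite(f"pics/scene_{sys.argv[1]}.png",im3[:,:,::-1])
r=5
for _ in range(2):
    cu,cv_=int(round(u)),int(round(v))
    p=im[cv_-r:cv_+r+1,cu-r:cu+r+1].astype(float);p=np.clip(np.median(np.r_[p[0],p[-1],p[:,0],p[:,-1]])-10-p,0,None)
    yy,xx=np.mgrid[-r:r+1,-r:r+1];k=(xx**2+yy**2)<=(r+.3)**2;p=p*k;m=p.sum();u=cu+(xx*p).sum()/m;v=cv_+(yy*p).sum()/m
X=w('scene',u,v,.068);print(u,v,X,"square",X+[.0602,.0076,0])
E
python3 rnd.py 14 283.7 231
```

```text
t 20.35 pos [ 0.4817 -0.0516  0.0681] yaw 0.17204347365534267 F [-0.7579 -2.1427  6.9143] grip 0.006725089320053115 q6 -0.5086630053760959
turn [ 0.002 -0.003  0.   ] shift cm [-0.06 -0.2   0.01]
283.94832246780095 231.34488789950709 [ 0.6027 -0.0399  0.068 ] square [ 0.6629 -0.0323  0.068 ]
```

Emit:
{"op": "apply_moves", "data": {"commands": [[[0,0,0],[-0.15,-0.15,0],1],[[0,0,0],[-0.3,-0.3,0],1],[[0,0,0],[-0.3,-0.3,0],1],[[0,0,0],[-0.3,-0.3,0],1]]}}

```text
time: 20.73
ee_pos: [0.4785, -0.0487, 0.068]
eef_rot: [3.129, 0.27, 0.005]
contact_force: [1.5, -1.2, 9.2]
grip_width: 0.0068
```

```bash
python3 rnd.py 15 283.7 231; python3 ovl.py scene_15 top_13 .6585 -.0305 .6585 -.0305
```

```text
t 20.7333 pos [ 0.4785 -0.0487  0.068 ] yaw 0.17197341032685395 F [ 1.4776 -1.1946  9.1547] grip 0.006758975714295236 q6 -0.5061192387586686
turn [ 0.002 -0.003 -0.   ] shift cm [0.2  0.14 0.01]
284.1541640178004 230.14256198347107 [ 0.5998 -0.0369  0.068 ] square [ 0.66   -0.0293  0.068 ]
```

View pics/O_scene_15_.6585-.0305.png

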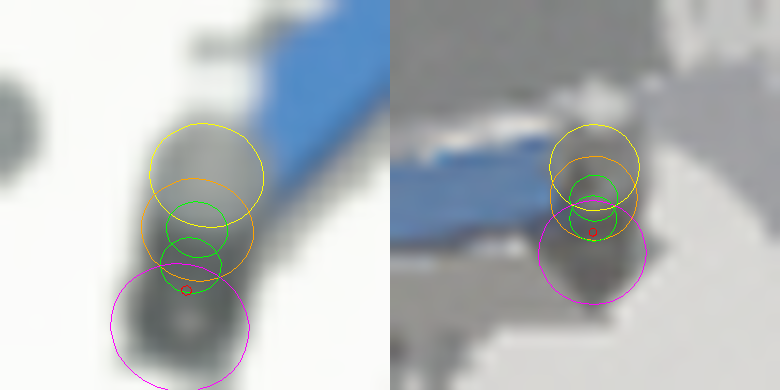

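Emit:
{"op": "apply_moves", "data": {"commands": [[[0,0,0],[0,0,0],0.8],[[0,0,0],[0,0,0],0.6],[[0,0,0],[0,0,0],0.5],[[0,0,0],[0,0,0],0.5],[[0,0,0],[0,0,-4],0.5],[[0,0,0],[0,0,-8],0.5],[[0,0,-0.1],[0,4,-9],0.5],[[0,0,-0.2],[0,8,-9],0.5]]}}

```text
time: 21.45
ee_pos: [0.4929, -0.1272, 0.1607]
eef_rot: [3.081, 0.594, 0.009]
contact_force: [1.5, -0.8, -0.4]
grip_width: 0.0427
```

```bash
python3 -c "
from h import *
cmd(.4869,-.339,.15,1.343)"
```

```text
t 21.45 pos [ 0.4929 -0.1272  0.1607] yaw 0.38078236481380184 F [ 1.5407 -0.7558 -0.398 ] grip 0.0427359257675476 q6 -0.8533471079116218
turn [ 0.007 -0.002 -0.962] shift cm [-8.43 19.43  1.12]
```

Emit:
{"op": "apply_moves", "data": {"commands": [[[0,0,-0.12],[-2,4,0],0.5],[[0,0,-0.24],[-4,8,0],0.5],[[0,0,-0.36],[-6,12,0],0.5],[[0,0,-0.48],[-8,16,0],0.5],[[0,0,-0.6],[-8.4,19.4,0],0.5],[[0,0,-0.72],[-8.4,19.4,0],0.5],[[0,0,-0.84],[-8.4,19.4,0.5],0.5],[[0,0,-0.96],[-8.4,19.4,1],0.5]]}}

```text
time: 22.12
ee_pos: [0.4825, -0.34, 0.146]
eef_rot: [-2.466, -1.945, -0.0]
contact_force: [0.0, 1.0, -0.0]
grip_width: 0.0428
```

Emit:
{"op": "apply_moves", "data": {"commands": [[[0,0,0],[0,0,0],0.5],[[0,0,0],[0,0,0],0.5]]}}

```text
time: 22.28
ee_pos: [0.4825, -0.3381, 0.146]
eef_rot: [-2.473, -1.935, 0.0]
contact_force: [-0.1, 0.5, -0.3]
grip_width: 0.0427
```

```bash
python3 look.py 16; python3 rnd.py 16b 284 230; python3 ovl.py scene_16 top_16 .6585 -.0305 .6585 -.0305;python3 - <<'E'
from h import *
cmd(.4869,-.339,.082,1.343)
E
```

```text
t 22.2833 pos [ 0.4825 -0.3381  0.146 ] yaw 1.3279690778520088 F [-0.1359  0.4745 -0.2876] grip 0.04270907613785873 q6 -2.128433853544282
turn [-0.002 -0.     1.163] shift cm [24.84 -7.84  8.54]
t 22.3833 pos [ 0.483  -0.3382  0.1468] yaw 1.3289429981902627 F [ 0.09    1.3179 -0.4752] grip 0.042984696967769846 q6 -2.12883817012785
turn [-0.    -0.     1.157] shift cm [27.95 -7.13  7.88]
284.1412092283214 230.1156722354813 [ 0.5997 -0.0369  0.068 ] square [ 0.6599 -0.0293  0.068 ]
t 22.4333 pos [ 0.4832 -0.3382  0.147 ] yaw 1.3297393818758063 F [-0.0383 -0.1986  0.4081] grip 0.042649733028556805 q6 -2.1294561573299644
turn [ 0.     0.    -0.013] shift cm [0.01 0.38 6.5 ]
```

View pics/O_scene_16_.6585-.0305.png

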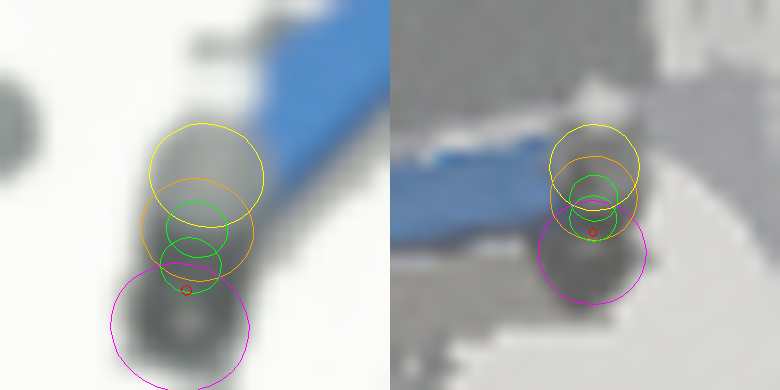

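View pics/L16.png

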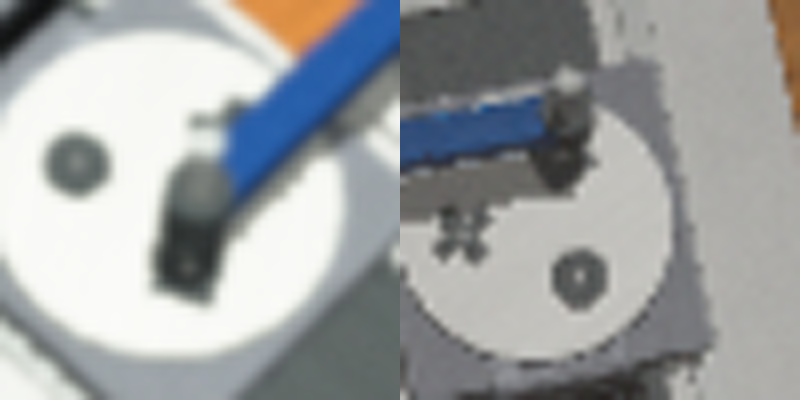

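```bash
python3 - <<'E'
from h import *
print(w('scene',286+188.5/15-.5,222+321/15-.5,.068),w('top',242+198.5/15-.5,128+240.5/15-.5,.068))
print("round top",w('top',235+180.5/8-.5,125+276.5/8-.5,.068)+[.0602,.0076,0])
b=cv2.imread("pics/top_16.png",0);print(b[138:150,250:260])
a=cv2.imread("pics/scene_16.png",0);print(a[236:250,292:304])
E
```

```text
[ 0.6584 -0.0283  0.068 ] [ 0.6618 -0.0295  0.068 ]
round top [ 0.6595 -0.0293  0.068 ]
[[ 75  75  82  85  66  75  76  80  93 145]
 [ 74  76  72  83  54  69  81  84  92 140]
 [ 78  79  75  64  55  61  83  84  85 138]
 [ 76  79  74  49  56  74  71  63  76 168]
 [ 65  60  52  47  48  44  49  53  97 191]
 [ 64  49  53  51  49  52  46  65 141 189]
 [120  59  54  53  65  74  58  60 104 166]
 [100  78  55  51  57  53  52  56  98 131]
 [102  98  63  55  52  53  54  77 156 191]
 [104 104  87  57  52  55  68 124 191 192]
 [101 102 100  78  59  75 119 193 192 193]
 [126 123 126 124 116 125 137 192 192 192]]
[[249 246 221 136  83  84  93  98  99  95  85  76]
 [249 246 212 122  66  63  70  76  77  71  69  84]
 [250 245 202 108  58  51  55  56  59  56  64  98]
 [249 242 193 106  57  49  52  53  51  52  72 120]
 [247 227 160  91  56  53  55  53  52  52  83 156]
 [246 211 130  73  55  59  61  55  49  54 104 193]
 [246 207 120  64  51  59  71  61  49  59 122 211]
 [246 210 123  63  51  65  84  71  54  69 141 227]
 [247 224 144  76  55  57  67  60  64  92 164 234]
 [246 217 146  99  75  65  62  66  84 127 206 242]
 [247 228 189 162 137 111  92  91  99 150 229 246]
 [249 244 240 235 222 188 158 141 132 174 235 248]
 [249 249 249 248 246 240 234 221 205 222 242 248]
 [249 249 250 250 249 248 247 244 242 245 248 249]]
```

The square's dot averages to about (0.659,-0.029) over both views, against the tip at about (0.6585,-0.0305). That is roughly 2 mm, within tolerance. Lowering with the knob.

Emit:
{"op": "apply_moves", "data": {"commands": [[[0,0,-0.01],[0,0.4,3],0.5],[[0,0,-0.01],[0,0.4,5],0.5],[[0,0,-0.01],[0,0.4,6.2],0.5],[[0,0,-0.01],[0,0.4,6.5],0.5],[[0,0,-0.01],[0,0.4,6.5],0.7],[[0,0,-0.01],[0,0.4,6.5],0.85],[[0,0,-0.01],[0,0.4,6.5],1],[[0,0,-0.01],[0,0.4,6.5],1]], "force": 30}}

```text
time: 23.1
ee_pos: [0.4877, -0.3392, 0.0831]
eef_rot: [2.46, 1.952, 0.002]
contact_force: [1.4, 2.7, 1.8]
grip_width: 0.0114
```

Emit:
{"op": "apply_moves", "data": {"commands": [[[0,0,0],[0,0,0],1],[[0,0,0],[0,0,0],1]]}}

```text
time: 23.27
ee_pos: [0.4877, -0.3393, 0.0831]
eef_rot: [2.46, 1.952, 0.002]
contact_force: [0.9, 4.7, 6.3]
grip_width: 0.0112
```

Emit:
{"op": "apply_moves", "data": {"commands": [[[0,0,0.1],[0,0,0],1],[[0,0,0.2],[0,0,0],1],[[0,0,0.3],[0,0,0],1],[[0,0,0.4],[0,0,0],1],[[0,0,0.5],[0,0,0],1],[[0,0,0.6],[0,0,0],1],[[0,0,0.6],[0,0,0],1]]}}

```text
time: 23.85
ee_pos: [0.4874, -0.3397, 0.0831]
eef_rot: [2.929, 1.131, 0.001]
contact_force: [0.8, 3.0, 6.2]
grip_width: 0.0115
```

Emit:
{"op": "apply_moves", "data": {"commands": [[[0,0,0.1],[0,0,0],1],[[0,0,0.2],[0,0,0],1],[[0,0,0.3],[0,0,0],1],[[0,0,0.4],[0,0,0],1],[[0,0,0.5],[0,0,0],1],[[0,0,0.6],[0,0,0],1],[[0,0,0.6],[0,0,0],1],[[0,0,0.6],[0,0,0],1]]}}

```text
time: 24.52
ee_pos: [0.4869, -0.3399, 0.0831]
eef_rot: [3.132, 0.222, 0.001]
contact_force: [-2.6, 2.6, 6.8]
grip_width: 0.0114
```

Emit:
{"op": "apply_moves", "data": {"commands": [[[0,0,0],[0,0,0],1],[[0,0,0],[0,0,0],1],[[0,0,0],[0,0,0],1],[[0,0,0],[0,0,0],0.8],[[0,0,0],[0,0,0],0.6],[[0,0,0],[0,0,0],0.5],[[0,0,0],[0,0,0],0.5]]}}

```text
time: 25.1
ee_pos: [0.4868, -0.3397, 0.0816]
eef_rot: [3.133, 0.222, -0.0]
contact_force: [0.7, -0.4, -0.2]
grip_width: 0.0426
```

Emit:
{"op": "apply_moves", "data": {"commands": [[[0,0,0],[0,0,-2],0.5],[[0,0,0],[0,0,-5],0.5],[[0,0,0],[0,0,-9],0.5],[[0,0,0],[0,0,-12],0.5],[[0,0,0],[-4,0,-14],0.5],[[0,0,0],[-8,2,-14],0.5],[[0,0,0],[-12,4,-14],0.5],[[0,0,0],[-16,6,-14],0.5]]}}

```text
time: 25.77
ee_pos: [0.3454, -0.4154, 0.2226]
eef_rot: [3.132, 0.225, 0.001]
contact_force: [0.0, -0.6, 0.8]
grip_width: 0.0427
```

```bash
python3 look.py 17; python3 - <<'E'
from h import *
a=cv2.imread("pics/scene_17.png");b=cv2.imread("pics/top_17.png")
R=lambda i:cv2.resize(i,(390,290),interpolation=cv2.INTER_CUBIC)
cv2.imwrite("pics/Q.png",np.vstack([np.hstack([R(a[230:290,148:228]),R(a[222:258,275:323])]),np.hstack([R(b[155:215,295:375]),R(b[130:166,230:278])])]))
E
```

```text
t 25.7667 pos [ 0.3454 -0.4154  0.2226] yaw 0.14350988071951834 F [ 0.043  -0.6124  0.7692] grip 0.04269410908358774 q6 -1.2269446431903208
turn [ 0.002 -0.    -0.021] shift cm [ 16.75 -31.7   16.11]
```

View pics/Q.png

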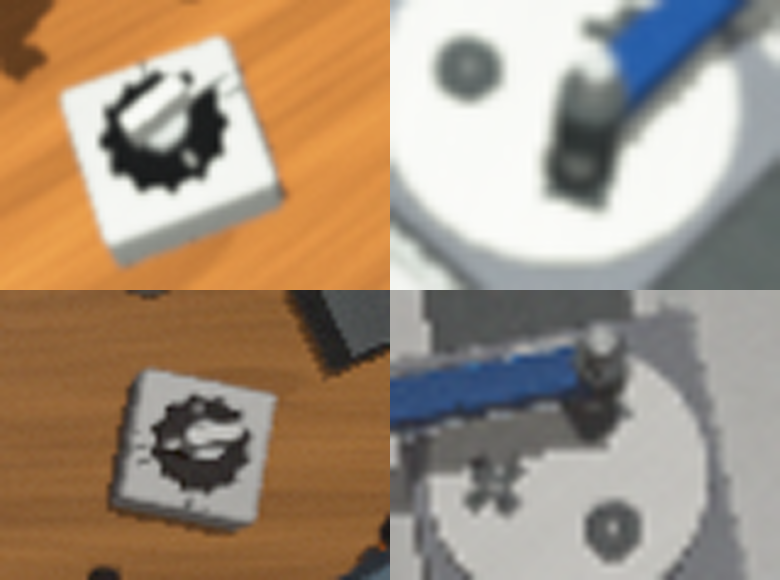

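```bash
python3 - <<'E'
from h import *
cx=np.array([.4865,-.3388]);yaw=-.225
o=[]
for c,n,x0,y0 in (('scene','scene_17',165,235),('top','top_17',315,165)):
    im=cv2.resize(cv2.imread(f"pics/{n}.png")[y0:y0+38,x0:x0+38],(400,400),interpolation=cv2.INTER_CUBIC);s=400/38
    for f,col in ((1.03,(0,0,255)),(1.2,(0,255,0)),(1.37,(0,0,255)),(0,(255,0,0))):
        d=-np.array([np.cos(yaw-f),np.sin(yaw-f)])
        P=np.array([[*(cx+d*.036),.05],[*(cx+d*.055),.05]]);q=((px(c,P)-[x0,y0]+.5)*s).astype(int)
        cv2.line(im,tuple(map(int,q[0])),tuple(map(int,q[1])),col,1)
    f=1.2;e=np.array([np.cos(yaw-f),np.sin(yaw-f)]);m=np.array([-e[1],e[0]])
    b=np.array([[*(cx+a*.021*e+k*.006*m),.104] for a,k in((1,1),(-1,1),(-1,-1),(1,-1))])
    cv2.polylines(im,[((px(c,b)-[x0,y0]+.5)*s).astype(int).reshape(-1,1,2)],True,(255,0,255),1)
    o.append(im)
cv2.imwrite("pics/R.png",np.hstack(o))
a=cv2.imread("pics/scene_17.png")[232:252,288:308].astype(float)
b=cv2.imread("pics/top_17.png")[132:152,245:265].astype(float)
cv2.imwrite("pics/S.png",np.hstack([cv2.resize(np.clip(((i/255)**.5)*255,0,255).astype(np.uint8),(400,400),interpolation=cv2.INTER_CUBIC) for i in (a,b)]))
E
```

```text
(no output)
```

View pics/R.png

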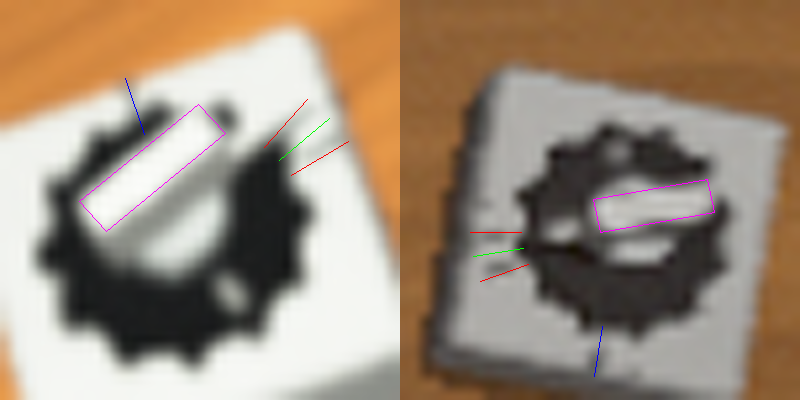

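View pics/S.png

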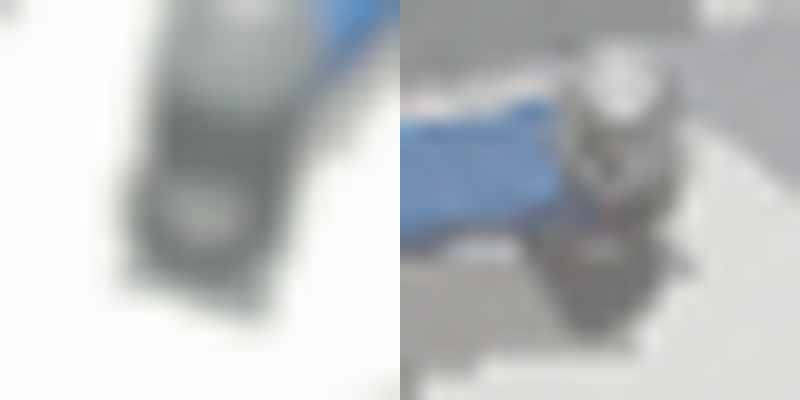

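The bar overlays the 1.2 rad model in both views, and the nose points between the paired ticks. The tip cone sits on the square's dot, and the gripper is clear of everything. Handing in.

```bash
python3 -c "
from h import *
print(robot.get_obs()['joint_vel']);print(robot.sign_off(), robot.get_obs()['time'])"
```

```text
[ 0.0807  0.0083 -0.0044  0.0631  0.0119  0.0763]
the job is handed in; nothing more can be done
the job is handed in; nothing more can be done
```

The job is handed in at about 26 s of the 72 s allowed. The sign-off gave no verdict.

**What I did:**
- **Round mark:** I slid the stage by pinching the near wall of the finger loop and brought the round mark under the raised pointer. I turned the inner knob 1.2 rad clockwise to the paired ticks, paused, and turned it back to the single tick.
- **Square mark:** I brought the square mark under the tip the same way, turned the knob 1.2 rad again, let go and moved clear.
- **Corrections:** After the first placing I estimated each mark about 3 mm off and moved it closer with a second pinch, always with the pointer raised.

**Last checks:**
- **Knob:** The bar matches the 1.2 rad position in both views, to about 0.05 rad in the top view, with the nose between the paired ticks.
- **Outer ring:** Its line looked unmoved whenever I compared pictures.
- **Square mark:** It is about 2 mm from the tip by my measurement (limit 5 mm). In the last scene picture the lowered tip sits on the mark's dot.
- **Bystanders and gripper:** I saw no contact with the bystanders, but I did not measure their positions again. The gripper ended well clear of the pod.

**Disagreement:** The two cameras differed by 2–3 mm on the pointer's left–right position, and by about 2 mm on where the square mark lay. I used the mean both times, so the 2 mm figure is itself uncertain by about that much. The top view could not confirm the tip because the blue arm hides it.

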